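# Switch on the magnetic fence and hold an offcut against it

### The arm

A 6-joint arm with a two-finger parallel gripper is mounted at the origin on the work surface. World frame = base frame: x ahead of the robot, y to its left, z up, the work surface at z = 0. Lengths are in m, angles in rad, forces in N, time in s.
With the tool pointing down it reaches from about 0.375 to 0.75 m from the base axis. Payload 9 kg.
Tool frame: the origin (TCP) lies on the centre line of the jaws, within the pads' length; the fingertips stand 11 mm ahead of it and the grasp point (between the pads) lies 8 mm behind it; z points along the fingers, x is the direction in which the jaws open and shut, and the axes are right-handed (so a half turn about z gives the same grasp; the last joint's range is limited). The gripper opens to 85 mm and grips with 20 to 120 N. Pads are 22 mm wide; open, the fingers measure 114 mm over their backs; the gripper's body (76 mm by 85 mm) begins 54 mm behind the grasp point. The pads swing forward as they close: fully open they stand 13 mm farther back than shut.
Start: joints at [-1.516, 0.104, 0.097, 1.564, 0, 1.353], TCP at [0.162, -0.578, 0.205] pointing down, gripper open.
Joint ranges: [-2.99, 2.99], [-0.84, 1.86], [-1.1, 1.16], [-1.84, 2.11], [-1.51, 1.56], [-3.14, 3.14]. Speed limits (rad/s): [2.22, 2.22, 2.57, 3.14, 3.14, 3.14].

### API

Orientations are given as a unit quaternion [x, y, z, w].
In Python, from cell import manip gives the robot as it stands. The module is installed in compiled form; this text tells all that it offers.
- The arm moves only by the tool move_arm, never from a script. Its argument "targets" is a list of rows, each an object of numbers: "x", "y", "z": the shift along the tool's x, y, z in m; "ax", "ay", "az": the turn, a rotation vector about the tool's x, y, z in degrees. In form: [{"x": .., "y": .., "z": .., "ax": .., "ay": .., "az": ..}, ...]. A call has 1 to 8 rows; each row shifts and turns the commanded pose from where the row before left it, along the tool's axes as they then stand; what a row does not reach is not made up. A row lasts 1/12 s, in which the tool goes at most 41.7 mm and 7.16 degrees, less where a joint would pass 70% of its speed; a pose out of reach is approached as far as the arm can. A call with a gripper value outside its range is refused whole. "jaw" is the opening in per cent of the stroke, from 0 (shut) to 100 (fully open), set as the call begins (left out, the last holds). The fingers move at their own pace and stop on an object; "force" is the grip in N (left out, the last holds). Time passes only in rows, so rows that do not move let the fingers close. It gives the time, the measured TCP pose, the force and the opening at its end, in the units of the state.
- manip.read_state(): the state, without advancing time (a new reading comes with each control period).
- manip.get_image(name): name is "scene" or "top" or "wrist"; returns the picture (400x640x3 uint8, red, green, blue); there is no depth.
- manip.calibration(name): a dict with "camera_matrix" (3x3 intrinsics, pixels), "D" ([k1, k2, p1, p2, k3] as OpenCV has them; the pictures are not rectified), "R" (3x3) and "t" (3): a world point X has camera coordinates R X + t; the wrist camera has in their place "T_tool_cam" (4x4, takes a point from camera to tool coordinates, whose origin is the TCP and whose axes are the tool frame's). Camera axes: x right, y down, z forward; pixel columns grow to the right and rows downward; lengths in m; the calibration is good to about 2 mm. A picture is of the moment at which its call begins: read the wrist's pose just before it. calibration takes no time and is no camera call.
- manip.hand_in(): hands the job in, once; it reports no verdict.
The state is a dict: "clock": time; "joints": joint angles; "joint_vel": joint speeds; "joint_torque": joint torques, N m; "eef_pos": TCP position; "tool_rot": TCP orientation; "contact_force": force on the tool from outside, world axes, zero at the start; "moment": the same for the moment, N m; "gripper_width": finger opening in m.
Only numpy, scipy, OpenCV 4.12 (cv2) and the standard library are available. Lean on these libraries where they do the work, as an engineer would, in place of code of your own. Each camera call takes 0.05 s, during which the arm holds its last target.

### The job

Turn the rotary handle on the yellow magnetic fence from off fully to on. Only then slide the bevelled aluminium block, its bevel staying on the side away from the fence, flush against the steel fence face, and hold it there with one steady diagonal push of about 15 N (the bevel is made for it) that presses it firmly into the fence and down onto the cart top at once. Finish while still pushing; leave the handle on and the bushing, drill chuck, caliper case and boring bar where they lie.

Things in the scene. Friction and masses are not known exactly. Their poses are not given: they have to be found in the camera images.
- fence: Fixed magnetic fence block, yellow with a steel face, 40 mm (x) by 220 mm (y) by 45 mm high, origin at the centre of its underside. Its -x side, 20 mm from the origin, is the flat upright steel fence face (220 mm long, 45 mm high), turned towards the robot to within about 0.3 rad. The rotary handle stands on its top, 80 mm towards its +y end.
- handle_grip (a point): Centre of the handle's grip, on its upright turning axis, 67 mm above the cart top. The grip is a black bar 13 mm thick, 54 mm long, 22 mm high (from 56 to 78 mm above the cart top), with a red nose at one end; hub 30 mm across below; fence top at 45 mm. The axes turn with the handle: y along the bar, x across it, red nose at -y.
- handle (a joint): Turn of the handle, rad: 0 = off (bar along the fence, red nose towards the fence's -y end, at the red dot), 1.4 = on (nose towards the robot side, at the green dot), growing clockwise seen from above. Hard stops at 0 and 1.4; friction (about 0.1 N m) keeps it where it is left.
- block: Loose aluminium offcut, 0.3 to 0.55 kg, 45 mm (x) by 110 mm (y) by 34 mm high, origin under its centre. Its flat +x side goes against the fence; its -x side is upright to 20 mm, then a 45 degree bevel 14 mm wide and high runs along the whole upper edge. It starts in front of the fence, within 0.4 rad of parallel, bevel away from the fence. Slides easily on the oily steel (friction about 0.25).
- bevel_mid (a point): Middle of the block's bevel face, 15.5 mm to -x from the block's origin, 27 mm above its underside; axes as the block's.
- bushing: Bronze bushing standing upright, 36 mm across, 40 mm high, origin under its centre; stays where it is.
- chuck: Knurled steel drill chuck standing upright, 46 mm across, 54 mm high, origin under its centre; stays where it is.
- caliper_case: Blue plastic caliper case lying flat behind the fence, 90 mm (x) by 240 mm (y) by 28 mm high, origin under its centre; stays where it is.
- boring_bar: Black carbide boring bar lying along its x axis, 180 mm long, 16 mm thick, origin under its middle; stays where it is.
There are look-alikes about, which are no part of the job. There is more than one size of the block; the one meant has the size given above. What is shaped like the fence but white is not meant.

How it is judged:
By the outcome, as a careful person would: the job done as asked, in the order asked, and still so for the second after the job is handed in, while the arm keeps its last pose, push and grip.
It also fails if it takes over 51 s, if anything falls off the work surface, if the arm or the gripper's body presses on something with over 40 N, if the wrist force passes 120 N, or if a joint passes its speed limit or range.

## Working session

There is one attempt and no reset: what is moved stays moved. The work goes in short steps, Python scripts to look and compute and a tool call to move; the robot and the scene stay as the last step left them, time stands still between calls to the robot, and variables do not carry over. Pictures are saved under pics/ and viewed, and the job is handed in when it is done.

Besides the shell and the picture viewer there is one more tool, called by a JSON object that holds its "op" and its "data", one argument or row to a line. move_arm: Moves the arm, as the interface text tells. Its arguments: {"type":"object","properties":{"targets":{"type":"array"},"jaw":{"type":"number"},"force":{"type":"number"}},"required":["targets"]}

```bash
mkdir -p pics; ls
cat > h.py <<'E'
import numpy as np, cv2
from cell import manip
from scipy.spatial.transform import Rotation as R
def save(name,img): cv2.imwrite('pics/'+name+'.png',img[:,:,::-1])
def cal(name):
    c=manip.calibration(name); K=np.array(c["camera_matrix"],float); D=np.array(c["D"],float)
    if "R" in c: return K,D,np.array(c["R"]),np.array(c["t"])
    return K,D,np.array(c["T_tool_cam"])
def wristcal(s):
    K,D,T=cal("wrist"); Rt=R.from_quat(s["tool_rot"]).as_matrix(); p=np.array(s["eef_pos"])
    Rc=Rt@T[:3,:3]; pc=Rt@T[:3,3]+p
    return K,D,Rc.T,-Rc.T@pc
def proj(X,c):
    K,D,Rm,t=c; X=np.atleast_2d(np.array(X,float))
    r,_=cv2.Rodrigues(Rm); return cv2.projectPoints(X,r,np.array(t,float).reshape(3,1),K,D)[0][:,0]
def unproj(px,z,c):
    K,D,Rm,t=c; px=np.atleast_2d(np.array(px,float))
    n=cv2.undistortPoints(px[:,None],K,D)[:,0]; d=np.c_[n,np.ones(len(n))]@Rm
    o=-Rm.T@t; s=(z-o[2])/d[:,2]; return o+d*s[:,None]
E
python3 - <<'E'
from h import *
s=manip.read_state(); print(s)
for n in ("scene","top","wrist"): save(n+"0",manip.get_image(n))
for n in ("scene","top"):
    c=cal(n); print(n, -c[2].T@c[3])
E
```

```text
pics
{'clock': 0.0, 'joints': array([-1.51570230e+00,  1.04688961e-01,  9.64511949e-02,  1.56391870e+00,
       -7.21712354e-06,  1.35309775e+00]), 'joint_vel': array([ 0.0001699 ,  0.00095789, -0.0006436 ,  0.00040482,  0.00041251,
       -0.00085791]), 'joint_torque': array([-4.01667703e-04, -5.56930232e+01,  5.03648472e+01,  1.70271745e-02,
       -3.35388650e-04, -2.60343427e-07]), 'eef_pos': array([ 0.16163914, -0.5774193 ,  0.20371847]), 'tool_rot': array([ 7.96687279e-01, -6.04391360e-01, -4.42991692e-04, -5.16013015e-04]), 'contact_force': array([ 0.66092747,  0.20155415, -0.39491201]), 'moment': array([-0.00072603,  0.02988717,  0.02209249]), 'gripper_width': 0.0853975469392306}
scene [1.27529911 0.39899317 0.55314992]
top [0.4690614  0.06712736 0.94473409]
```

View pics/scene0.png

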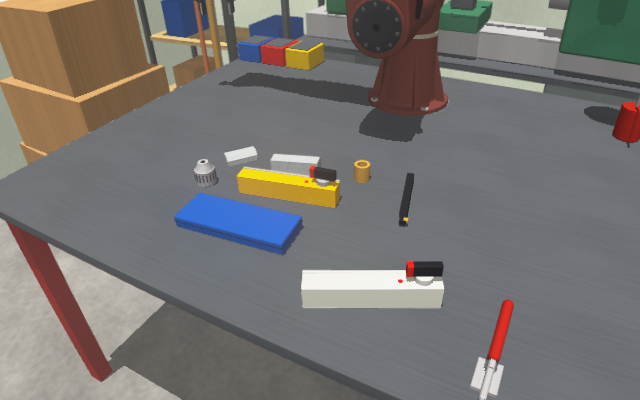

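View pics/top0.png

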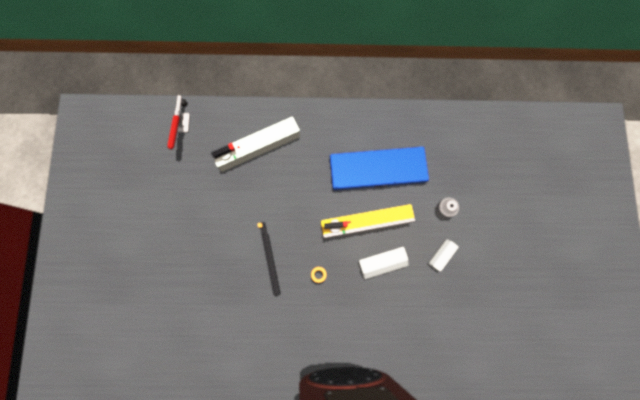

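View pics/wrist0.png

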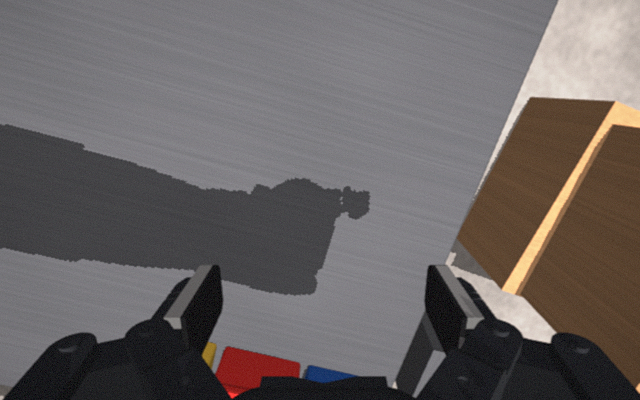

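Run:
```python
from h import *
im=cv2.imread('pics/top0.png')
cv2.imwrite('pics/top0z.png',cv2.resize(im[190:300,300:480],None,fx=4.4,fy=4.4,interpolation=cv2.INTER_CUBIC))
im=cv2.imread('pics/scene0.png')
cv2.imwrite('pics/scene0z.png',cv2.resize(im[130:250,170:390],None,fx=3.6,fy=3.6,interpolation=cv2.INTER_CUBIC))
c=cal("top")
for n,px,z in [("fence corners top",[[321,220],[412,206],[415,218]],.045),("block top",[[360,262],[404,248],[409,262],[364,277]],.02),("bush",[[319,275]],.04),("chuck",[[449,207]],.054),("small",[[444,255]],.02),("bar",[[261,224],[276,293]],.01)]:
    print(n,unproj(px,z,c).round(3).tolist())
print(manip.calibration("wrist")["T_tool_cam"])
```

```text
fence corners top [[0.612, 0.057, 0.045], [0.649, -0.161, 0.045], [0.62, -0.167, 0.045]]
block top [[0.516, -0.038, 0.02], [0.55, -0.145, 0.02], [0.517, -0.156, 0.02], [0.48, -0.047, 0.02]]
bush [[0.483, 0.06, 0.04]]
chuck [[0.646, -0.247, 0.054]]
small [[0.535, -0.241, 0.02]]
bar [[0.606, 0.204, 0.01], [0.44, 0.162, 0.01]]
[[ 9.99999350e-01 -1.13978349e-03 -2.66367505e-05  4.83904908e-04]
 [ 1.09290233e-03  9.51691921e-01  3.07052589e-01 -7.95220153e-02]
 [-3.24623491e-04 -3.07052419e-01  9.51692548e-01 -1.69539651e-01]
 [ 0.00000000e+00  0.00000000e+00  0.00000000e+00  1.00000000e+00]]
```

View pics/top0z.png

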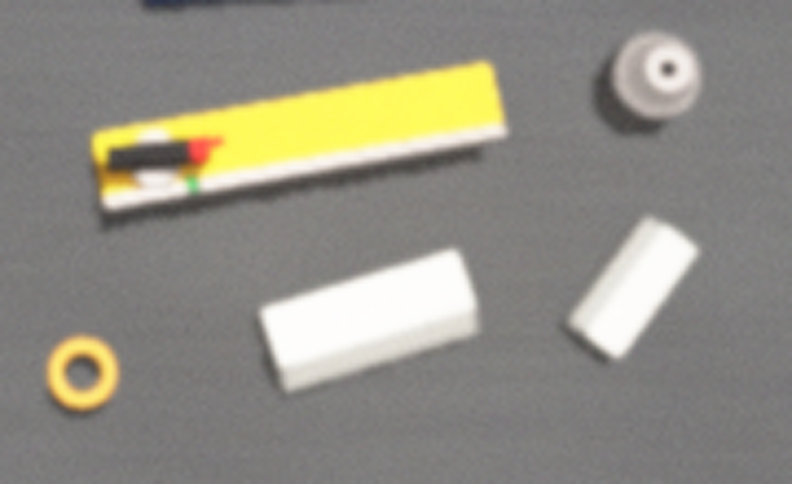

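View pics/scene0z.png

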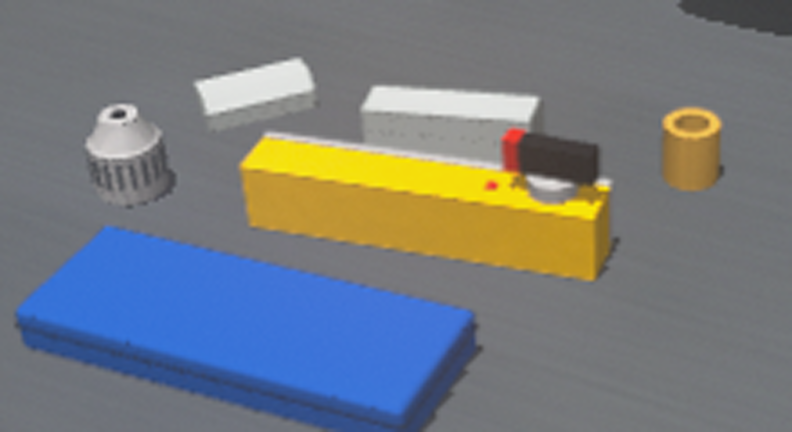

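The wide overview shows the yellow fence near x 0.63, y -0.05, with the handle at its left end at pixel (337,226). The large bevelled block is at (384,262), with a smaller look-alike at (444,255). I'll arc the arm over to get a wrist view.

{"op": "move_arm", "data": {
  "targets": [
    {"y": -0.0415, "z": -0.005, "az": -4},
    {"y": -0.0415, "z": -0.005, "az": -4},
    {"y": -0.0415, "z": -0.005, "az": -4},
    {"y": -0.0415, "z": -0.005, "az": -4},
    {"y": -0.0415, "z": -0.005, "az": -4},
    {"y": -0.0415, "z": -0.005, "az": -4},
    {"y": -0.0415, "z": -0.005, "az": -4},
    {"y": -0.0415, "z": -0.005, "az": -4}
  ]
}}

```text
schema error: expected keys x, y, z, ax, ay, az
```

{"op": "move_arm", "data": {
  "targets": [
    {"y": -0.0415, "z": -0.005, "az": -4},
    {"y": -0.0415, "z": -0.005, "az": -4},
    {"y": -0.0415, "z": -0.005, "az": -4},
    {"y": -0.0415, "z": -0.005, "az": -4},
    {"y": -0.0415, "z": -0.005, "az": -4},
    {"y": -0.0415, "z": -0.005, "az": -4},
    {"y": -0.0415, "z": -0.005, "az": -4},
    {"y": -0.0415, "z": -0.005, "az": -4}
  ]
}}

```text
schema error: expected keys x, y, z, ax, ay, az
```

{"op": "move_arm", "data": {
  "targets": [
    {"y": -0.04, "az": -6},
    {"y": 0, "az": -6},
    {},
    {}
  ]
}}

```text
schema error: expected keys x, y, z, ax, ay, az
```

Run:
```python
from h import *
s=manip.read_state(); print(s)
im=manip.get_image("wrist"); save("w1",im)
np.savez("w1.npz",im=im,p=s["eef_pos"],q=s["tool_rot"])
print(cal("wrist")[0])
```

```text
{'clock': 0.15, 'joints': array([-1.51570471e+00,  1.04576946e-01,  9.66604477e-02,  1.56386724e+00,
       -4.61470864e-05,  1.35307811e+00]), 'joint_vel': array([ 0.0004898 , -0.00156798,  0.00212544, -0.00058444, -0.00035285,
       -0.00088678]), 'joint_torque': array([ 2.50595855e-03, -5.57352948e+01,  5.04008925e+01,  1.25425847e-02,
       -3.77247716e-04,  1.61051961e-06]), 'eef_pos': array([ 0.16163174, -0.5775442 ,  0.20389918]), 'tool_rot': array([ 7.96692579e-01, -6.04384555e-01, -3.37181601e-04, -3.61369530e-04]), 'contact_force': array([-0.20241792,  0.08713571, -0.46658929]), 'moment': array([ 0.02378573, -0.00809787,  0.06177027]), 'gripper_width': 0.08596403617980605}
[[352.05878218   0.         323.31369617]
 [  0.         352.05878218 199.55233465]
 [  0.           0.           1.        ]]
```

View pics/w1.png

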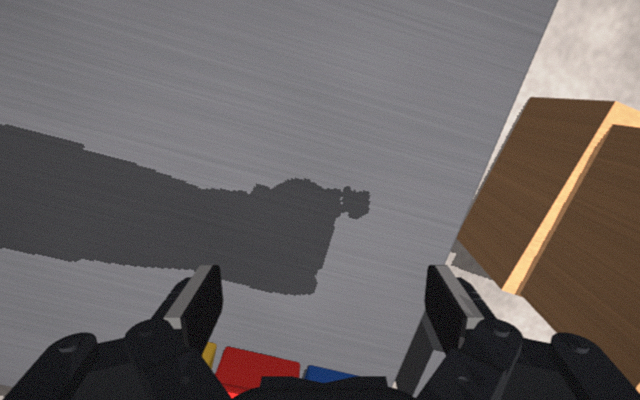

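The calls were refused because every row needs all six keys. The arm hasn't moved, so I'm resending them.

{"op": "move_arm", "data": {
  "targets": [
    {"x": 0, "y": -0.0415, "z": -0.005, "ax": 0, "ay": 0, "az": -4},
    {"x": 0, "y": -0.0415, "z": -0.005, "ax": 0, "ay": 0, "az": -4},
    {"x": 0, "y": -0.0415, "z": -0.005, "ax": 0, "ay": 0, "az": -4},
    {"x": 0, "y": -0.0415, "z": -0.005, "ax": 0, "ay": 0, "az": -4},
    {"x": 0, "y": -0.0415, "z": -0.005, "ax": 0, "ay": 0, "az": -4},
    {"x": 0, "y": -0.0415, "z": -0.005, "ax": 0, "ay": 0, "az": -4},
    {"x": 0, "y": -0.0415, "z": -0.005, "ax": 0, "ay": 0, "az": -4},
    {"x": 0, "y": -0.0415, "z": -0.005, "ax": 0, "ay": 0, "az": -4}
  ]
}}

```text
clock: 0.87
eef_pos: [0.4471, -0.4149, 0.2443]
tool_rot: [0.933, -0.36, -0.0, -0.0]
contact_force: [0.6, -0.5, -0.2]
gripper_width: 0.0852
```

{"op": "move_arm", "data": {
  "targets": [
    {"x": 0, "y": -0.0415, "z": -0.005, "ax": 0, "ay": 0, "az": -4},
    {"x": 0, "y": -0.0415, "z": -0.005, "ax": 0, "ay": 0, "az": -4},
    {"x": 0, "y": -0.0415, "z": -0.005, "ax": 0, "ay": 0, "az": -4},
    {"x": 0, "y": -0.0415, "z": -0.005, "ax": 0, "ay": 0, "az": -4},
    {"x": 0, "y": -0.0415, "z": -0.005, "ax": 0, "ay": 0, "az": -4},
    {"x": 0, "y": -0.0415, "z": -0.005, "ax": 0, "ay": 0, "az": -4},
    {"x": 0, "y": -0.0415, "z": -0.005, "ax": 0, "ay": 0, "az": -4},
    {"x": 0, "y": -0.0415, "z": -0.005, "ax": 0, "ay": 0, "az": -4}
  ]
}}

```text
clock: 1.53
eef_pos: [0.6015, -0.1269, 0.284]
tool_rot: [0.996, -0.089, -0.0, -0.0]
contact_force: [0.3, 0.1, -0.3]
gripper_width: 0.0852
```

{"op": "move_arm", "data": {
  "targets": [
    {"x": 0, "y": -0.04, "z": 0, "ax": 0, "ay": 0, "az": -6},
    {"x": 0, "y": 0, "z": 0, "ax": 0, "ay": 0, "az": -6},
    {"x": 0, "y": 0, "z": 0, "ax": 0, "ay": 0, "az": -6},
    {"x": 0, "y": 0, "z": 0, "ax": 0, "ay": 0, "az": 0},
    {"x": 0, "y": 0, "z": 0, "ax": 0, "ay": 0, "az": 0}
  ]
}}

```text
clock: 1.95
eef_pos: [0.6081, -0.0894, 0.284]
tool_rot: [0.998, 0.065, -0.0, 0.0]
contact_force: [-0.1, 0.4, -0.8]
gripper_width: 0.0853
```

Run:
```python
from h import *
s=manip.read_state(); print(s)
im=manip.get_image("wrist"); save("w2",im)
np.savez("w2.npz",im=im,p=s["eef_pos"],q=s["tool_rot"])
```

```text
{'clock': 1.95, 'joints': array([-3.58371687e-01,  1.87847909e-01,  3.34326009e-01,  1.71755783e+00,
       -1.70964724e-04,  1.08233790e+00]), 'joint_vel': array([-0.01302852, -0.00018321, -0.00126925,  0.00101561, -0.00043254,
        0.02605427]), 'joint_torque': array([ 9.34946481e-01, -5.89181542e+01,  4.92846501e+01,  2.60153180e-02,
        2.64349073e-02, -6.10333588e-01]), 'eef_pos': array([ 0.60806567, -0.08941604,  0.28403187]), 'tool_rot': array([ 9.97885411e-01,  6.49975281e-02, -1.64308581e-04,  1.97126591e-05]), 'contact_force': array([-0.09850658,  0.42009646, -0.81201238]), 'moment': array([0.032723  , 0.01698288, 0.02318692]), 'gripper_width': 0.08527686604479906}
```

View pics/w2.png

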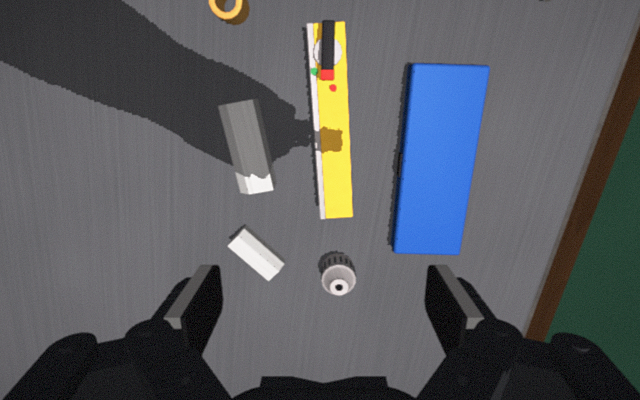

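Run:
```python
from h import *
im=cv2.imread('pics/w2.png')
cv2.imwrite('pics/w2a.png',cv2.resize(im[10:120,270:390],None,fx=5,fy=5,interpolation=cv2.INTER_CUBIC))
b=cv2.convertScaleAbs(im[90:230,205:365],alpha=1.6,beta=20)
cv2.imwrite('pics/w2b.png',cv2.resize(b,None,fx=4,fy=4,interpolation=cv2.INTER_CUBIC))
```

```text
(no output)
```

View pics/w2a.png

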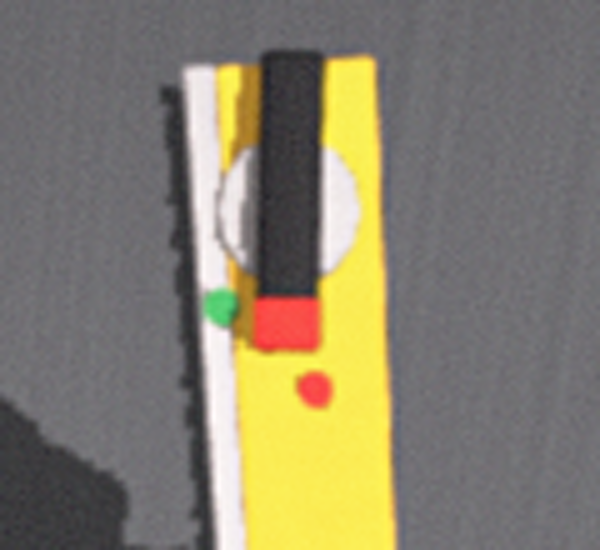

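View pics/w2b.png

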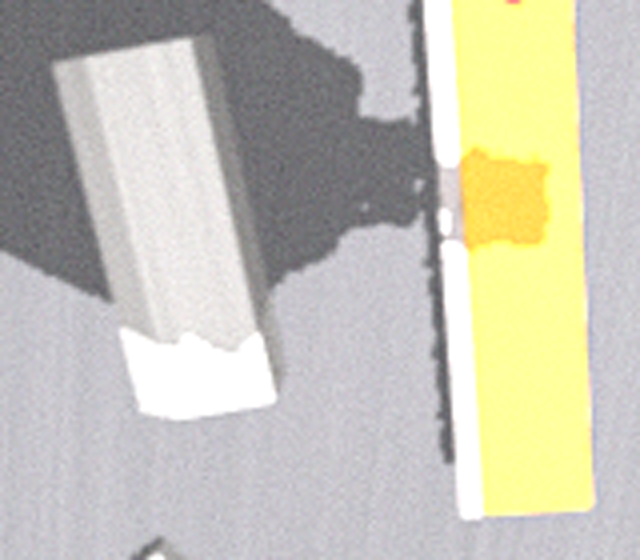

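```bash
cat > fit.py <<'E'
from h import *
from scipy.optimize import least_squares
def fit(local,px,c,x0):
    local=np.array(local,float);px=np.array(px,float)
    def w(p):
        Rz=R.from_euler('z',p[2]).as_matrix(); return local@Rz.T+[p[0],p[1],0]
    f=lambda p:(proj(w(p),c)-px).ravel()
    r=least_squares(f,x0); return r.x,r.fun.reshape(-1,2)
def topfit(): pass
E
python3 - <<'E'
from fit import *
d=np.load("w2.npz"); c=wristcal(dict(tool_rot=d["q"],eef_pos=d["p"]))
A=lambda l:np.array(l)/5+[270,10]; B=lambda l:np.array(l)/4+[205,90]
fx,r=fit([[-.02,.11,.045],[.02,.11,.045],[-.02,-.11,.045],[.02,-.11,.045]],np.r_[A([[183,67],[376,57]]),B([[459,520],[595,510]])],c,[.63,-.05,.17]); print("fence",fx.round(4)); print(r.round(2))
bx,r=fit([[-.0225,.055,.02],[-.0085,.055,.034],[.0225,.055,.034],[-.0225,-.055,.02],[-.0085,-.055,.034],[.0225,-.055,.034]],B([[53,65],[83,57],[193,38],[140,413],[180,420],[275,402]]),c,[.51,-.1,.3]); print("block",bx.round(4)); print(r.round(2))
# handle bar top corners z .078 ends
hp=A([[262,52],[322,52],[255,350],[319,350]])
print("bar top",unproj(hp,.078,c).round(4).tolist(), unproj(hp,.078,c).mean(0))
Rz=R.from_euler('z',fx[2]).as_matrix(); print("handle from fence",Rz@[0,.08,0]+[fx[0],fx[1],0])
# same in top view
ct=cal("top"); Z=lambda l:np.array(l)/4.4+[300,190]
fx2,r=fit([[-.02,.11,.045],[.02,.11,.045],[.02,-.11,.045],[-.02,-.11,.045]],Z([[107,208],[93,132],[490,63],[507,133]]),ct,[.63,-.05,.17]); print("fence top",fx2.round(4)); print(r.round(2))
print((Rz.T@np.array([bx[0]-fx[0],bx[1]-fx[1],0])).round(4), bx[2]-fx[2])
E
```

```text
fence [ 0.6144 -0.0567  0.1921]
[[ 0.32  0.62]
 [-0.24 -0.04]
 [ 0.86 -0.73]
 [-0.95 -0.13]]
block [ 0.5154 -0.0964  0.3046]
[[-0.07 -0.07]
 [ 0.75  0.41]
 [-0.55  0.28]
 [ 0.84 -0.12]
 [-0.75 -0.49]
 [-0.21 -0.16]]
bar top [[0.5902, 0.0477, 0.078], [0.6016, 0.0492, 0.078], [0.5957, -0.0064, 0.078], [0.6086, -0.0047, 0.078]] [0.59903219 0.02145403 0.078     ]
handle from fence [0.59910095 0.02179982 0.        ]
fence top [ 0.6129 -0.0556  0.1925]
[[ 0.04 -0.4 ]
 [ 0.15  0.38]
 [-0.03 -0.12]
 [-0.16  0.15]]
[-0.1047 -0.02    0.    ] 0.11252909187392382
```

Both views agree: fence at (0.614, -0.056, yaw 0.192), block at (0.515, -0.096, yaw 0.305), handle axis at (0.599, 0.022). Next I move over the handle and descend.

{"op": "move_arm", "data": {
  "targets": [
    {"x": 0.002, "y": -0.037, "z": 0.0, "ax": 0, "ay": 0, "az": -1},
    {"x": 0.002, "y": -0.037, "z": 0.0, "ax": 0, "ay": 0, "az": 0},
    {"x": 0.0, "y": -0.037, "z": 0.01, "ax": 0, "ay": 0, "az": 0},
    {"x": 0, "y": 0, "z": 0.035, "ax": 0, "ay": 0, "az": 0},
    {"x": 0, "y": 0, "z": 0.035, "ax": 0, "ay": 0, "az": 0},
    {"x": 0, "y": 0, "z": 0.035, "ax": 0, "ay": 0, "az": 0},
    {"x": 0, "y": 0, "z": 0.02, "ax": 0, "ay": 0, "az": 0},
    {"x": 0, "y": 0, "z": 0.0, "ax": 0, "ay": 0, "az": 0}
  ],
  "jaw": 60,
  "force": 40
}}

```text
clock: 2.67
eef_pos: [0.5931, 0.0209, 0.1437]
tool_rot: [0.997, 0.073, -0.004, -0.001]
contact_force: [-0.4, 0.1, -0.3]
gripper_width: 0.0514
```

Run:
```python
from h import *
s=manip.read_state(); print(s["clock"],s["joints"].round(3),s["eef_pos"].round(4),s["contact_force"].round(2),s["gripper_width"])
Rt=R.from_quat(s["tool_rot"]).as_matrix(); print(Rt.round(3))
print("tool delta to handle grip", (Rt.T@(np.array([.5988,.0217,.070])-s["eef_pos"])).round(4))
im=manip.get_image("wrist"); save("w3",im)
```

```text
2.6667 [-0.185  0.091 -0.026  1.461 -0.     1.239] [0.5931 0.0209 0.1437] [-0.4   0.09 -0.32] 0.05144436395841
[[ 0.989  0.146 -0.008]
 [ 0.146 -0.989  0.001]
 [-0.007 -0.002 -1.   ]]
tool delta to handle grip [0.0063 0.0003 0.0736]
```

View pics/w3.png

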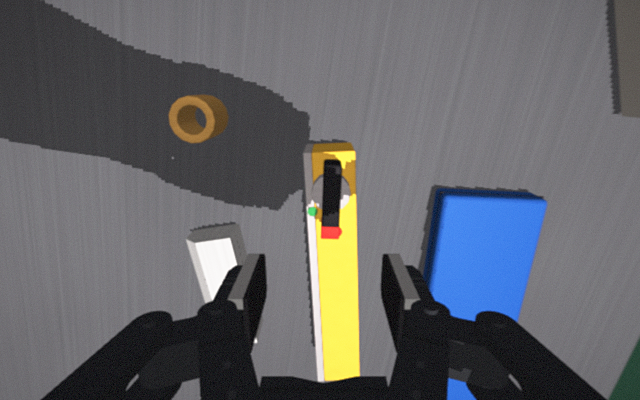

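Run:
```python
from h import *
s=manip.read_state(); c=wristcal(s)
print(s["eef_pos"].round(4),s["joint_vel"].round(3))
for z,p in [(.078,[331,198]),(.078,[331.5,238]),(.078,[332,160])]: print(unproj(p,z,c).round(4))
print(proj([.5988,.0217,.078],c))
```

```text
[0.5943 0.0207 0.147 ] [ 0.002 -0.025  0.083  0.027 -0.    -0.011]
[[0.5999 0.024  0.078 ]]
[[ 0.605  -0.0065  0.078 ]]
[[0.5964 0.0512 0.078 ]]
[[329.01531804 200.87866643]]
```

{"op": "move_arm", "data": {
  "targets": [
    {"x": 0, "y": 0, "z": 0, "ax": 0, "ay": 0, "az": 0},
    {"x": 0, "y": 0, "z": 0, "ax": 0, "ay": 0, "az": 0}
  ]
}}

```text
clock: 2.88
eef_pos: [0.5973, 0.0203, 0.1517]
tool_rot: [0.997, 0.074, 0.002, 0.0]
contact_force: [0.5, 0.6, -0.0]
gripper_width: 0.0511
```

{"op": "move_arm", "data": {
  "targets": [
    {"x": 0.002, "y": -0.0015, "z": 0.02, "ax": 0, "ay": 0, "az": 0},
    {"x": 0, "y": 0, "z": 0.02, "ax": 0, "ay": 0, "az": 0},
    {"x": 0, "y": 0, "z": 0.02, "ax": 0, "ay": 0, "az": 0},
    {"x": 0, "y": 0, "z": 0.019, "ax": 0, "ay": 0, "az": 0},
    {"x": 0, "y": 0, "z": 0, "ax": 0, "ay": 0, "az": 0},
    {"x": 0, "y": 0, "z": 0, "ax": 0, "ay": 0, "az": 0},
    {"x": 0, "y": 0, "z": 0, "ax": 0, "ay": 0, "az": 0}
  ]
}}

```text
clock: 3.47
eef_pos: [0.5992, 0.0224, 0.0727]
tool_rot: [0.997, 0.075, 0.001, 0.0]
contact_force: [-0.2, -0.3, 1.4]
gripper_width: 0.0514
```

Run:
```python
from h import *
s=manip.read_state(); print(s["clock"],s["joints"].round(3),s["eef_pos"].round(4),s["contact_force"].round(2),s["gripper_width"])
im=manip.get_image("wrist"); save("w4",im)
```

```text
3.4667 [-0.181  0.116 -0.13   1.322 -0.     1.24 ] [0.5992 0.0224 0.0727] [-0.19 -0.27  1.4 ] 0.051385386081875
```

View pics/w4.png

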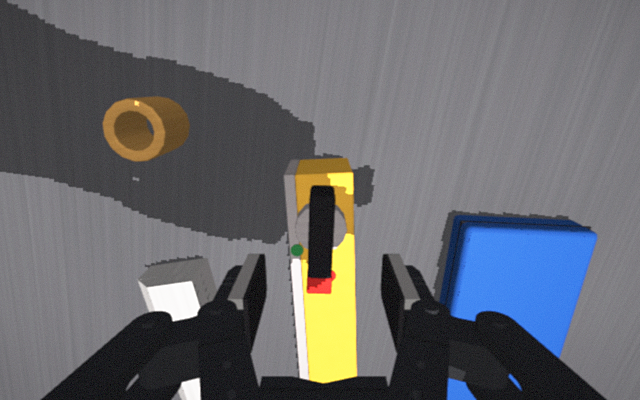

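The jaws straddle the bar, with its centre at about (320,238) against the expected TCP pixel (323,244). Closing the jaws now.

{"op": "move_arm", "data": {
  "targets": [
    {"x": 0, "y": 0, "z": 0.003, "ax": 0, "ay": 0, "az": 0},
    {"x": 0, "y": 0, "z": 0, "ax": 0, "ay": 0, "az": 0},
    {"x": 0, "y": 0, "z": 0, "ax": 0, "ay": 0, "az": 0},
    {"x": 0, "y": 0, "z": 0, "ax": 0, "ay": 0, "az": 0},
    {"x": 0, "y": 0, "z": 0, "ax": 0, "ay": 0, "az": 0},
    {"x": 0, "y": 0, "z": 0, "ax": 0, "ay": 0, "az": 0},
    {"x": 0, "y": 0, "z": 0, "ax": 0, "ay": 0, "az": 0}
  ],
  "jaw": 0,
  "force": 40
}}

```text
clock: 4.1
eef_pos: [0.5978, 0.0227, 0.0672]
tool_rot: [0.997, 0.075, -0.0, 0.0]
contact_force: [0.2, 0.2, 1.1]
gripper_width: 0.0002
```

Run:
```python
from h import *
s=manip.read_state(); print(s["clock"],s["joints"].round(3),s["eef_pos"].round(4),s["contact_force"].round(2),s["moment"].round(3),s["gripper_width"])
```

```text
4.1 [-0.18   0.119 -0.137  1.316 -0.     1.24 ] [0.5978 0.0227 0.0672] [0.17 0.16 1.05] [-0.039 -0.049  0.048] 0.0002056557431652289
```

Run:
```python
from h import *
s=manip.read_state(); 
im=manip.get_image("wrist"); save("w5",im)
im=manip.get_image("scene"); save("s5",im); z=cv2.resize(im[100:220,230:400],None,fx=4.5,fy=4.5,interpolation=cv2.INTER_CUBIC); save("s5z",z)
```

```text
(no output)
```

View pics/w5.png

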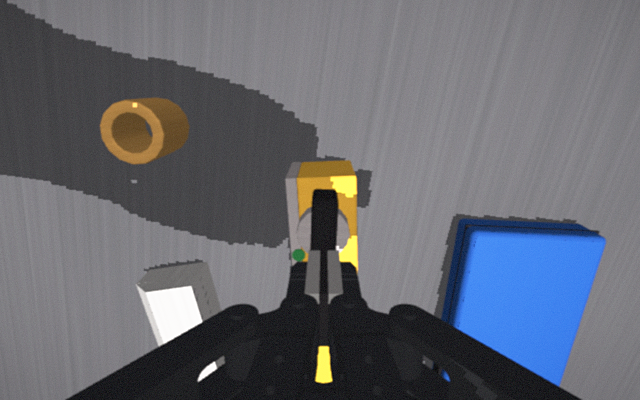

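View pics/s5z.png

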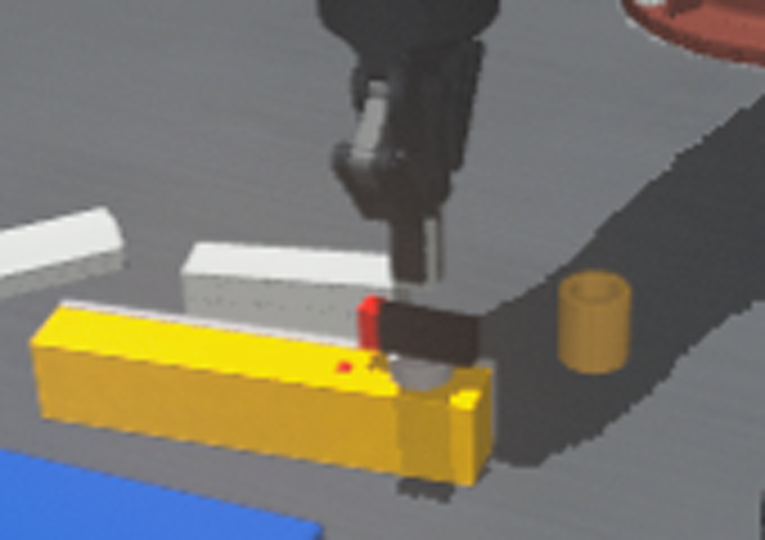

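Run:
```python
from h import *
s=manip.read_state(); c=cal("scene"); w=wristcal(s)
p=s["eef_pos"]; f=lambda q:((q-[230,100])*4.5).round(0)
print(p, s["tool_rot"])
for n,X in [("tcp",p),("tip",p-[0,0,.011]),("tip+50",p+[0,0,.04]),("bar",[.599,.022,.078]),("barbot",[.599,.022,.056]),("fence -y end front top",[.594+.02-.02+.0210,-.164,.045]),("chuck top",[.646,-.247,.054])]: print(n,f(proj(X,c)[0]),proj(X,c)[0].round(1),proj(X,w)[0].round(1))
fx=[.6136,-.0562,.192]; Rz=R.from_euler('z',fx[2]).as_matrix()
for l in [[-.02,.11,.045],[.02,.11,.045],[.02,-.11,.045],[-.02,-.11,.045],[.02,.11,0],[.02,-.11,0]]:
    X=Rz@l+[fx[0],fx[1],0]; print(l,f(proj(X,c)[0]),proj(X,w)[0].round(0))
```

```text
[0.59779549 0.02270445 0.06722501] [ 9.97164948e-01  7.52466931e-02 -1.11527340e-05  4.27020792e-05]
tcp [418. 330.] [322.8 173.4] [321.9 242.1]
tip [418. 351.] [323.  177.9] [321.9 233.8]
tip+50 [415. 254.] [322.3 156.4] [321.5 282.5]
bar [414. 311.] [322.1 169.1] [324.  252.9]
barbot [416. 352.] [322.4 178.2] [323.9 235.1]
fence -y end front top [ 68. 298.] [245.1 166.3] [307.9 457.5]
chuck top [-106.  275.] [206.4 161.1] [331.7 547.1]
[-0.02, 0.11, 0.045] [492. 358.] [285. 179.]
[0.02, 0.11, 0.045] [469. 405.] [356. 176.]
[0.02, -0.11, 0.045] [ 25. 339.] [360. 460.]
[-0.02, -0.11, 0.045] [ 61. 296.] [307. 461.]
[0.02, 0.11, 0] [470. 485.] [350. 160.]
[0.02, -0.11, 0] [ 38. 416.] [355. 408.]
```

Run:
```python
import cv2
im=cv2.imread('pics/w5.png'); b=cv2.convertScaleAbs(im[170:320,260:390],alpha=1.8,beta=30)
cv2.imwrite('pics/w5z.png',cv2.resize(b,None,fx=4,fy=4,interpolation=cv2.INTER_CUBIC))
im=cv2.imread('pics/s5.png'); b=cv2.convertScaleAbs(im[120:190,290:360],alpha=1.8,beta=30)
cv2.imwrite('pics/s5y.png',cv2.resize(b,None,fx=8,fy=8,interpolation=cv2.INTER_CUBIC))
```

```text
(no output)
```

View pics/w5z.png

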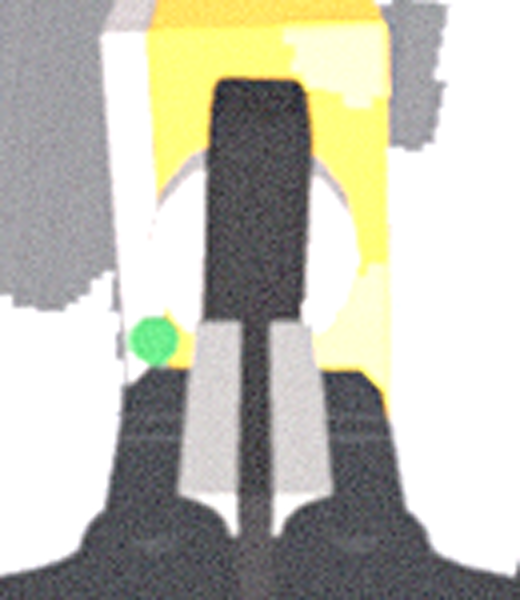

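View pics/s5y.png

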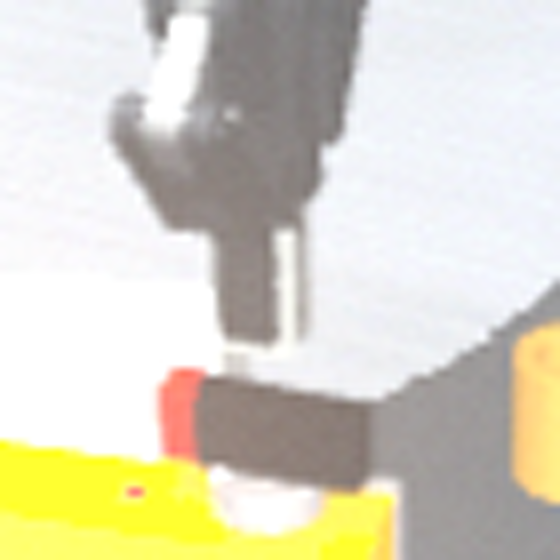

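The fingers shut just above the bar: the tips are at about z 0.087, while the bar top is at 0.078. In both cameras the real fingertips sit about 30 mm further back than the description implies, so I'll reopen, go 26 mm lower and regrip.

{"op": "move_arm", "data": {
  "targets": [
    {"x": 0, "y": 0, "z": 0, "ax": 0, "ay": 0, "az": 0},
    {"x": 0, "y": 0, "z": 0, "ax": 0, "ay": 0, "az": 0},
    {"x": 0, "y": 0, "z": 0, "ax": 0, "ay": 0, "az": 0},
    {"x": 0, "y": 0, "z": 0, "ax": 0, "ay": 0, "az": 0},
    {"x": 0.001, "y": 0, "z": 0.009, "ax": 0, "ay": 0, "az": 0},
    {"x": 0, "y": 0, "z": 0.009, "ax": 0, "ay": 0, "az": 0},
    {"x": 0, "y": 0, "z": 0.008, "ax": 0, "ay": 0, "az": 0},
    {"x": 0, "y": 0, "z": 0, "ax": 0, "ay": 0, "az": 0}
  ],
  "jaw": 50
}}

```text
clock: 4.87
eef_pos: [0.5971, 0.0231, 0.0383]
tool_rot: [0.997, 0.075, -0.002, -0.0]
contact_force: [-0.5, 0.4, -1.1]
gripper_width: 0.0427
```

Run:
```python
from h import *
s=manip.read_state(); print(s["clock"],s["joints"].round(3),s["eef_pos"].round(4),s["contact_force"].round(2),s["moment"].round(3),s["gripper_width"])
im=manip.get_image("scene"); z=cv2.resize(im[120:190,280:370],None,fx=8,fy=8,interpolation=cv2.INTER_CUBIC); save("s6z",cv2.convertScaleAbs(z,alpha=1.4,beta=20))
```

```text
4.8667 [-0.18   0.139 -0.168  1.267 -0.     1.24 ] [0.5971 0.0231 0.0383] [-0.52  0.37 -1.06] [-0.006  0.029 -0.028] 0.042665622847523434
```

View pics/s6z.png

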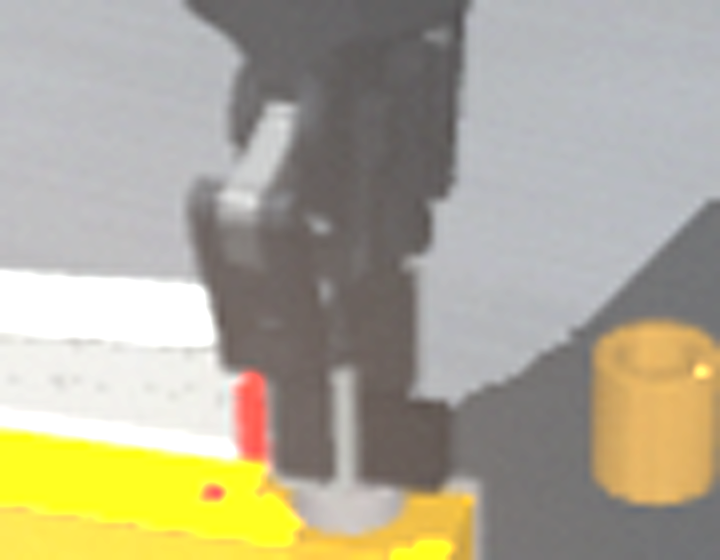

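Run:
```python
from h import *
c=cal("scene")
for dx in (.021,.035):
  for z in (.045,.055,.065,.075):
    print(dx,z,((proj([.597+dx,.026,z],c)[0]-[280,120])*8).round(0))
s=manip.read_state(); print(s["eef_pos"],s["joint_vel"].round(3))
```

```text
0.021 0.045 [319. 542.]
0.021 0.055 [318. 510.]
0.021 0.065 [317. 476.]
0.021 0.075 [315. 443.]
0.035 0.045 [293. 570.]
0.035 0.055 [291. 537.]
0.035 0.065 [290. 504.]
0.035 0.075 [288. 470.]
[0.5974873  0.02305793 0.03931457] [-0.    -0.014  0.025  0.014  0.001  0.   ]
```

{"op": "move_arm", "data": {
  "targets": [
    {"x": 0, "y": 0, "z": 0, "ax": 0, "ay": 0, "az": 0},
    {"x": 0, "y": 0, "z": 0, "ax": 0, "ay": 0, "az": 0},
    {"x": 0, "y": 0, "z": 0, "ax": 0, "ay": 0, "az": 0},
    {"x": 0, "y": 0, "z": 0, "ax": 0, "ay": 0, "az": 0},
    {"x": 0, "y": 0, "z": 0, "ax": 0, "ay": 0, "az": 0},
    {"x": 0, "y": 0, "z": 0, "ax": 0, "ay": 0, "az": 0}
  ],
  "jaw": 0,
  "force": 40
}}

```text
clock: 5.42
eef_pos: [0.5978, 0.0225, 0.0418]
tool_rot: [0.997, 0.075, -0.001, 0.0]
contact_force: [-8.2, -2.2, 5.6]
gripper_width: 0.0112
```

Run:
```python
from h import *
s=manip.read_state(); print(s["clock"],s["joints"].round(3),s["eef_pos"].round(4),s["contact_force"].round(2),s["moment"].round(3),s["gripper_width"])
im=manip.get_image("scene"); z=cv2.resize(im[120:190,280:370],None,fx=8,fy=8,interpolation=cv2.INTER_CUBIC); save("s7z",cv2.convertScaleAbs(z,alpha=1.4,beta=20))
```

```text
5.4167 [-1.800e-01  1.360e-01 -1.650e-01  1.272e+00 -1.000e-03  1.240e+00] [0.5978 0.0225 0.0418] [-8.23 -2.23  5.58] [-0.407  1.601 -0.089] 0.011200623039100155
```

View pics/s7z.png

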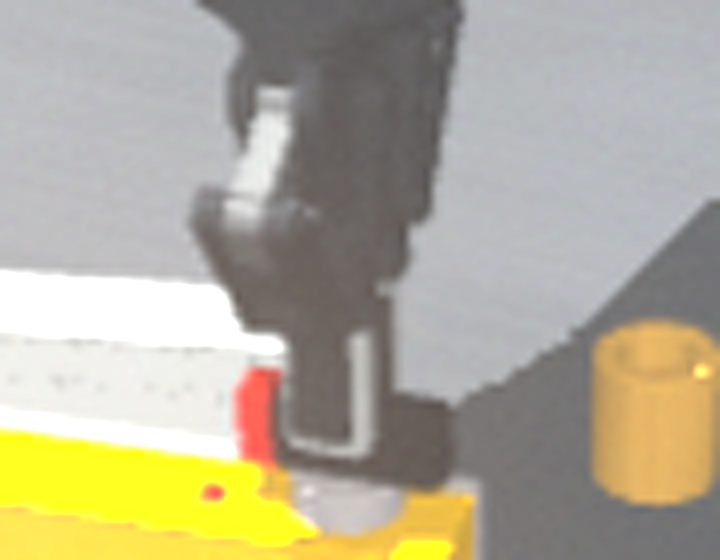

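{"op": "move_arm", "data": {
  "targets": [
    {"x": -0.001, "y": 0, "z": 0, "ax": 0, "ay": 0, "az": 0},
    {"x": 0, "y": 0, "z": 0, "ax": 0, "ay": 0, "az": 0},
    {"x": 0, "y": 0, "z": 0, "ax": 0, "ay": 0, "az": 0}
  ]
}}

```text
clock: 5.72
eef_pos: [0.5978, 0.0225, 0.0418]
tool_rot: [0.997, 0.075, 0.0, 0.0]
contact_force: [-4.3, -1.3, 5.5]
gripper_width: 0.0118
```

{"op": "move_arm", "data": {
  "targets": [
    {"x": 0, "y": 0, "z": 0, "ax": 0, "ay": 0, "az": 5},
    {"x": 0, "y": 0, "z": 0, "ax": 0, "ay": 0, "az": 5},
    {"x": 0, "y": 0, "z": 0, "ax": 0, "ay": 0, "az": 5},
    {"x": 0, "y": 0, "z": 0, "ax": 0, "ay": 0, "az": 5},
    {"x": 0, "y": 0, "z": 0, "ax": 0, "ay": 0, "az": 0}
  ]
}}

```text
clock: 6.13
eef_pos: [0.5976, 0.0224, 0.0418]
tool_rot: [0.995, -0.102, -0.0, 0.0]
contact_force: [-6.7, -1.8, 7.0]
gripper_width: 0.0119
```

Run:
```python
from h import *
s=manip.read_state(); print(s["clock"],s["joints"].round(3),s["eef_pos"].round(4),s["contact_force"].round(2),s["moment"].round(3),s["gripper_width"])
```

```text
6.1333 [-1.800e-01  1.330e-01 -1.680e-01  1.270e+00 -1.000e-03  1.594e+00] [0.5976 0.0224 0.0418] [-6.68 -1.8   7.03] [-0.323  1.285 -0.127] 0.011897418916414016
```

{"op": "move_arm", "data": {
  "targets": [
    {"x": 0, "y": 0, "z": 0, "ax": 0, "ay": 0, "az": 6},
    {"x": 0, "y": 0, "z": 0, "ax": 0, "ay": 0, "az": 6},
    {"x": 0, "y": 0, "z": 0, "ax": 0, "ay": 0, "az": 6},
    {"x": 0, "y": 0, "z": 0, "ax": 0, "ay": 0, "az": 6},
    {"x": 0, "y": 0, "z": 0, "ax": 0, "ay": 0, "az": 6},
    {"x": 0, "y": 0, "z": 0, "ax": 0, "ay": 0, "az": 6},
    {"x": 0, "y": 0, "z": 0, "ax": 0, "ay": 0, "az": 6},
    {"x": 0, "y": 0, "z": 0, "ax": 0, "ay": 0, "az": 6}
  ]
}}

```text
clock: 6.8
eef_pos: [0.5972, 0.0226, 0.0418]
tool_rot: [0.868, -0.497, -0.0, 0.0]
contact_force: [-8.7, -1.3, 8.6]
gripper_width: 0.0111
```

{"op": "move_arm", "data": {
  "targets": [
    {"x": 0, "y": 0, "z": 0, "ax": 0, "ay": 0, "az": 4},
    {"x": 0, "y": 0, "z": 0, "ax": 0, "ay": 0, "az": 4},
    {"x": 0, "y": 0, "z": 0, "ax": 0, "ay": 0, "az": 0}
  ]
}}

```text
clock: 7.05
eef_pos: [0.5971, 0.0227, 0.0418]
tool_rot: [0.831, -0.556, -0.0, 0.0]
contact_force: [-7.9, -0.6, 7.6]
gripper_width: 0.0114
```

```bash
cat > st.py <<'E'
from h import *
s=manip.read_state(); print(s["clock"],s["joints"].round(3),s["eef_pos"].round(4),"F",s["contact_force"].round(2),"M",s["moment"].round(3),s["gripper_width"])
Rt=R.from_quat(s["tool_rot"]).as_matrix(); print("phi",np.arctan2(Rt[1,0],Rt[0,0]).round(4),"z",Rt[:,2].round(3))
E
python3 st.py
```

```text
7.05 [-1.800e-01  1.330e-01 -1.680e-01  1.271e+00 -1.000e-03  2.571e+00] [0.5971 0.0227 0.0418] F [-7.91 -0.6   7.56] M [-0.134  1.785 -0.116] 0.01135149336504796
phi -1.18 z [-0.001 -0.    -1.   ]
```

{"op": "move_arm", "data": {
  "targets": [
    {"x": 0, "y": 0, "z": 0, "ax": 0, "ay": 0, "az": 2},
    {"x": 0, "y": 0, "z": 0, "ax": 0, "ay": 0, "az": 1},
    {"x": 0, "y": 0, "z": 0, "ax": 0, "ay": 0, "az": 0},
    {"x": 0, "y": 0, "z": 0, "ax": 0, "ay": 0, "az": 0}
  ]
}}

```text
clock: 7.38
eef_pos: [0.5971, 0.0227, 0.0418]
tool_rot: [0.818, -0.576, -0.0, 0.001]
contact_force: [-9.1, -0.7, 8.6]
gripper_width: 0.0116
```

```bash
python3 st.py
```

```text
7.3833 [-1.800e-01  1.330e-01 -1.680e-01  1.271e+00 -1.000e-03  2.618e+00] [0.5971 0.0227 0.0418] F [-9.14 -0.7   8.56] M [-0.277  1.727  0.466] 0.011591461427678066
phi -1.2274 z [-0.001 -0.    -1.   ]
```

{"op": "move_arm", "data": {
  "targets": [
    {"x": 0, "y": 0, "z": 0, "ax": 0, "ay": 0, "az": 2},
    {"x": 0, "y": 0, "z": 0, "ax": 0, "ay": 0, "az": 0},
    {"x": 0, "y": 0, "z": 0, "ax": 0, "ay": 0, "az": 0}
  ]
}}

```text
clock: 7.63
eef_pos: [0.5971, 0.0227, 0.0418]
tool_rot: [0.808, -0.59, -0.0, 0.001]
contact_force: [-9.0, -1.5, 9.3]
gripper_width: 0.0113
```

```bash
python3 st.py
```

```text
7.6333 [-1.800e-01  1.330e-01 -1.680e-01  1.271e+00 -1.000e-03  2.652e+00] [0.5971 0.0227 0.0418] F [-8.99 -1.46  9.3 ] M [-0.275  1.787  0.92 ] 0.01133579038490088
phi -1.2618 z [-0.001 -0.001 -1.   ]
```

The moment rose from about 0.1 to 0.9 N m, so the handle is on its hard stop. I'll release, rise, and check it in pictures.

{"op": "move_arm", "data": {
  "targets": [
    {"x": 0, "y": 0, "z": 0, "ax": 0, "ay": 0, "az": 0},
    {"x": 0, "y": 0, "z": 0, "ax": 0, "ay": 0, "az": 0},
    {"x": 0, "y": 0, "z": 0, "ax": 0, "ay": 0, "az": 0},
    {"x": 0, "y": 0, "z": 0, "ax": 0, "ay": 0, "az": 0},
    {"x": 0, "y": 0, "z": -0.02, "ax": 0, "ay": 0, "az": 0},
    {"x": 0, "y": 0, "z": -0.03, "ax": 0, "ay": 0, "az": 0},
    {"x": 0, "y": 0, "z": -0.04, "ax": 0, "ay": 0, "az": 0},
    {"x": 0, "y": 0, "z": -0.04, "ax": 0, "ay": 0, "az": 0}
  ],
  "jaw": 45
}}

```text
clock: 8.3
eef_pos: [0.597, 0.0229, 0.1718]
tool_rot: [0.807, -0.59, -0.001, 0.0]
contact_force: [0.3, -1.4, 0.2]
gripper_width: 0.0383
```

{"op": "move_arm", "data": {
  "targets": [
    {"x": 0, "y": 0, "z": -0.04, "ax": 0, "ay": 0, "az": 0},
    {"x": 0, "y": 0.03, "z": -0.02, "ax": 0, "ay": 0, "az": 0},
    {"x": 0, "y": 0.03, "z": 0, "ax": 0, "ay": 0, "az": 0},
    {"x": 0, "y": 0, "z": 0, "ax": 0, "ay": 0, "az": 0},
    {"x": 0, "y": 0, "z": 0, "ax": 0, "ay": 0, "az": 0},
    {"x": 0, "y": 0, "z": 0, "ax": 0, "ay": 0, "az": 0},
    {"x": 0, "y": 0, "z": 0, "ax": 0, "ay": 0, "az": 0}
  ],
  "jaw": 0
}}

```text
clock: 8.88
eef_pos: [0.5411, 0.0046, 0.2308]
tool_rot: [0.807, -0.59, -0.0, 0.0]
contact_force: [-0.2, -0.8, -0.2]
gripper_width: 0.0003
```

```bash
python3 st.py
python3 - <<'E'
from h import *
s=manip.read_state(); im=manip.get_image("wrist"); save("w8",im); np.savez("w8.npz",p=s["eef_pos"],q=s["tool_rot"])
im=manip.get_image("top"); save("t8z",cv2.resize(im[190:300,300:480],None,fx=4.4,fy=4.4,interpolation=cv2.INTER_CUBIC))
E
```

```text
8.8833 [-0.233 -0.068 -0.029  1.61   0.     2.601] [0.5411 0.0046 0.2308] F [-0.22 -0.83 -0.17] M [0.031 0.01  0.008] 0.0003200864860572473
phi -1.263 z [-0.  0. -1.]
```

View pics/w8.png

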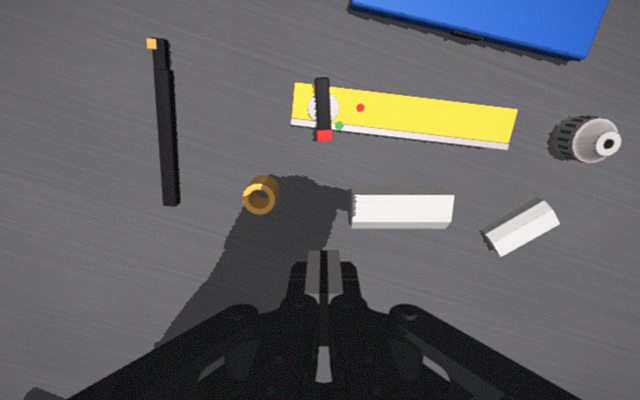

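View pics/t8z.png

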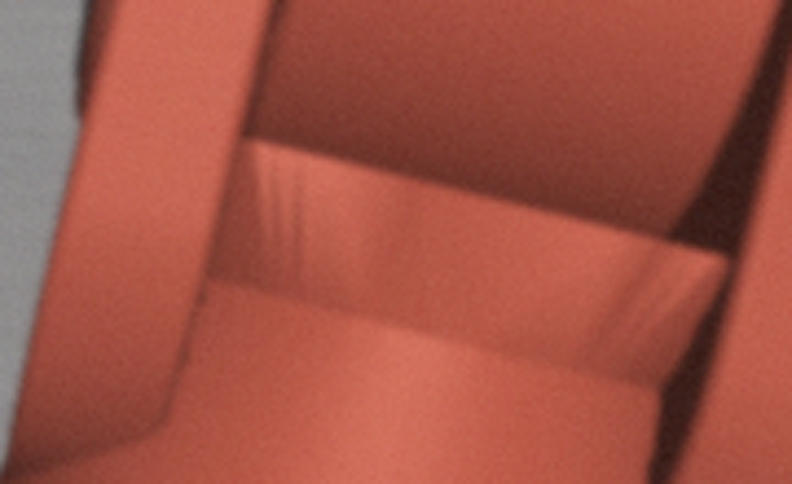

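Run:
```python
import cv2
im=cv2.imread('pics/w8.png')
cv2.imwrite('pics/w8a.png',cv2.resize(im[65:160,280:400],None,fx=6,fy=6,interpolation=cv2.INTER_CUBIC))
cv2.imwrite('pics/w8b.png',cv2.resize(im[90:240,340:530],None,fx=4,fy=4,interpolation=cv2.INTER_CUBIC))
```

```text
(no output)
```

View pics/w8a.png

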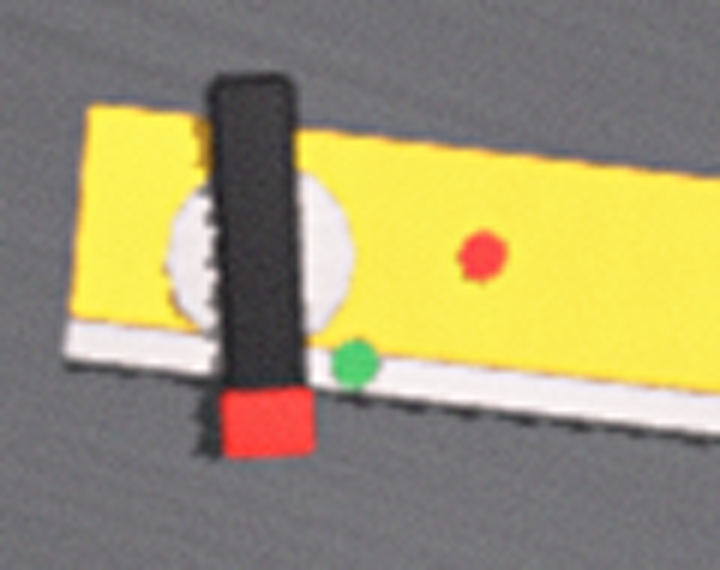

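View pics/w8b.png

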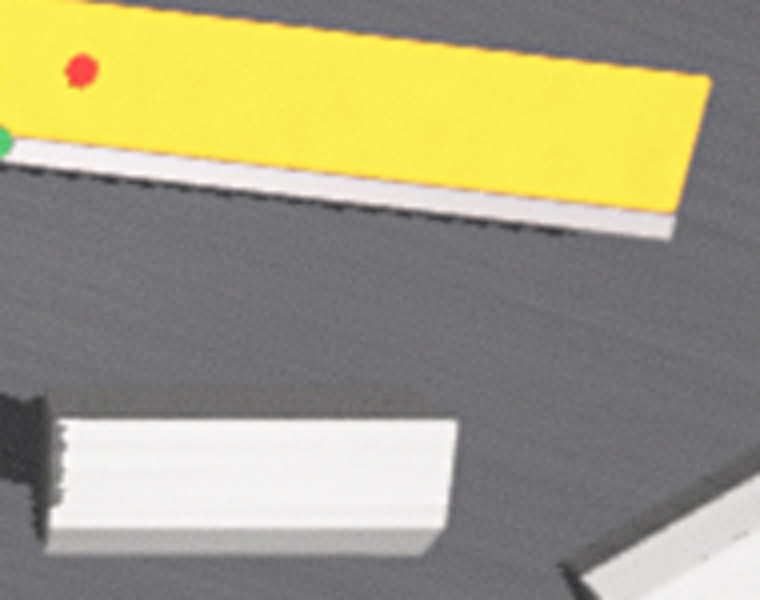

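Run:
```python
from fit import *
d=np.load("w8.npz"); c=wristcal(dict(tool_rot=d["q"],eef_pos=d["p"]))
A=lambda l:np.array(l)/6+[280,65]; B=lambda l:np.array(l)/4+[340,90]
fx,r=fit([[.02,.11,.045],[-.02,.11,.045],[.02,-.11,.045],[-.02,-.11,.045]],np.r_[A([[88,103],[63,360]]),B([[712,76],[671,240]])],c,[.63,-.05,.17]); print("fence",fx.round(4)); print(r.round(2))
bx,r=fit([[.0225,.055,.034],[-.0085,.055,.034],[-.0225,.055,.02],[.0225,-.055,.034],[-.0085,-.055,.034],[-.0225,-.055,.02]],B([[53,418],[46,527],[43,552],[458,418],[445,527],[420,554]]),c,[.51,-.1,.3]); print("block",bx.round(4)); print(r.round(2))
ax=R.from_euler('z',fx[2]).as_matrix()@[0,.08,0]+[fx[0],fx[1],0]; print("axis",ax)
b=unproj(A([[210,80],[294,80],[221,456],[314,452]]),.078,c); e0=b[:2].mean(0);e1=b[2:].mean(0)
v=e0-e1; yaw=np.arctan2(-v[0],v[1]); print(b.round(4).tolist(),"len",np.linalg.norm(v),"bar yaw",yaw,"theta",fx[2]-yaw,"mid",(e0+e1)/2)
for n,p in (("red",[483,256]),("green",[355,362])):
    q=unproj(A([p]),.045,c)[0]-[ax[0],ax[1],.045]; print(n,q, "theta",fx[2]-np.arctan2(q[0],-q[1]))
```

```text
fence [ 0.6133 -0.0564  0.1935]
[[-0.14  0.34]
 [ 0.48 -0.3 ]
 [ 0.25  0.25]
 [-0.6  -0.39]]
block [ 0.5144 -0.0959  0.3033]
[[-0.21  0.19]
 [ 0.73 -0.5 ]
 [ 0.2   0.06]
 [-0.47  0.51]
 [-0.48 -0.2 ]
 [ 0.26 -0.16]]
axis [0.5979038  0.02209543 0.        ]
[[0.6209, 0.0369, 0.078], [0.6246, 0.0254, 0.078], [0.5697, 0.0193, 0.078], [0.5745, 0.006, 0.078]] len 0.053865003349975085 bar yaw -1.2215162085059936 theta 1.415048172658789 mid [0.59742559 0.02191353 0.078     ]
red [ 1.08903797e-02 -3.47340325e-02 -1.38777878e-17] theta -0.11029671898445645
green [-1.15501990e-02 -2.01964500e-02 -1.38777878e-17] theta 0.7130277656737952
```

The handle measures θ ≈ 1.415, which is fully on, and the fence and block fits repeat within 1 mm. I'll now place the shut gripper in front of the block, align it to the fence yaw and tilt it 45°.

{"op": "move_arm", "data": {
  "targets": [
    {"x": 0.031, "y": 0.022, "z": 0, "ax": 0, "ay": 0, "az": 3.3},
    {"x": 0.031, "y": 0.022, "z": 0, "ax": 0, "ay": 0, "az": 3.3},
    {"x": 0.03, "y": 0.022, "z": 0, "ax": 0, "ay": 0, "az": 0},
    {"x": 0, "y": 0, "z": 0, "ax": 5, "ay": 0, "az": 0},
    {"x": 0, "y": 0, "z": 0, "ax": 5, "ay": 0, "az": 0},
    {"x": 0, "y": 0, "z": 0, "ax": 5, "ay": 0, "az": 0},
    {"x": 0, "y": 0, "z": 0, "ax": 5, "ay": 0, "az": 0},
    {"x": 0, "y": 0, "z": 0, "ax": 0, "ay": 0, "az": 0}
  ],
  "jaw": 0,
  "force": 60
}}

```text
clock: 9.65
eef_pos: [0.4979, -0.1003, 0.2299]
tool_rot: [0.759, -0.626, 0.111, -0.135]
contact_force: [0.1, 0.1, -0.5]
gripper_width: 0.0001
```

```bash
python3 st.py
```

```text
9.65 [-0.632 -0.609 -0.507  1.429  0.256  2.35 ] [ 0.4979 -0.1003  0.2299] F [ 0.08  0.11 -0.55] M [-0.058  0.385  0.016] 0.0001275014003487707
phi -1.3793 z [ 0.339  0.066 -0.939]
```

{"op": "move_arm", "data": {
  "targets": [
    {"x": 0, "y": 0, "z": 0, "ax": 5, "ay": 0, "az": 0},
    {"x": 0, "y": 0, "z": 0, "ax": 5, "ay": 0, "az": 0},
    {"x": 0, "y": 0, "z": 0, "ax": 5, "ay": 0, "az": 0},
    {"x": 0, "y": 0, "z": 0, "ax": 5, "ay": 0, "az": 0},
    {"x": 0, "y": 0, "z": 0, "ax": 5, "ay": 0, "az": 0},
    {"x": 0, "y": 0, "z": 0, "ax": 0, "ay": 0, "az": 0},
    {"x": 0, "y": 0, "z": 0, "ax": 0, "ay": 0, "az": 0},
    {"x": 0, "y": 0, "z": 0, "ax": 0, "ay": 0, "az": 0}
  ]
}}

```text
clock: 10.32
eef_pos: [0.5325, -0.1293, 0.2393]
tool_rot: [0.723, -0.586, 0.215, -0.296]
contact_force: [-0.1, 0.6, 0.1]
gripper_width: 0.0001
```

```bash
cat >> st.py <<'E'
fy=.193; fxv=np.array([np.cos(fy),np.sin(fy),0]); fyv=np.array([-np.sin(fy),np.cos(fy),0])
F=s["contact_force"]; print("tool x in fence",(Rt[:,0]@fxv).round(3),(Rt[:,0]@fyv).round(3),Rt[2,0].round(3)," toolz",(Rt[:,2]@fxv).round(3),(Rt[:,2]@fyv).round(3),Rt[2,2].round(3))
tip=s["eef_pos"]-.029*Rt[:,2]; rel=tip-np.array([.6134,-.0564,0]); print("tip world",tip.round(4),"fence frame",(rel@fxv).round(4),(rel@fyv).round(4),tip[2].round(4))
print("F fence",(F@fxv).round(2),(F@fyv).round(2),F[2].round(2),"tool",(Rt.T@F).round(2))
E
python3 st.py
```

```text
10.3167 [-0.897 -0.838 -0.759  1.293  0.674  2.163] [ 0.5325 -0.1293  0.2393] F [-0.09  0.56  0.14] M [-0.214  0.607 -0.018] 5.2497683798866816e-05
phi -1.3492 z [ 0.658  0.176 -0.732]
tool x in fence 0.029 -0.999 -0.036  toolz 0.68 0.046 -0.732
tip world [ 0.5134 -0.1344  0.2605] fence frame -0.1131 -0.0574 0.2605
F fence 0.02 0.57 0.14 tool [-0.57 -0.11 -0.06]
```

The arm hit joint 2's lower limit at this height. I'll fit a simple kinematic model to the recorded states to see which tilts are reachable down at the block.

```bash
cat > kin.py <<'E'
import numpy as np
from scipy.optimize import least_squares
S=[([-1.5157,.1047,.0965,1.5639,0,1.3531],(.1616,-.5774,.2037)),
([-.35837,.18785,.33433,1.71756,-.00017,1.08234],(.60807,-.08942,.28403)),
([-.181,.116,-.13,1.322,0,1.24],(.5992,.0224,.0727)),
([-.18,.119,-.137,1.316,0,1.24],(.5978,.0227,.0672)),
([-.18,.136,-.165,1.272,-.001,1.24],(.5978,.0225,.0418)),
([-.233,-.068,-.029,1.61,0,2.601],(.5411,.0046,.2308)),
([-.632,-.609,-.507,1.429,.256,2.35],(.4979,-.1003,.2299)),
([-.897,-.838,-.759,1.293,.674,2.163],(.5325,-.1293,.2393))]
def fk(k,j):
    h,r0,L2,a,L3,b0,dl,dv,dt=k
    er=np.array([np.cos(j[0]),np.sin(j[0]),0]); el=np.array([-np.sin(j[0]),np.cos(j[0]),0]); ez=np.array([0,0,1.])
    th=j[1]-j[2]+j[3]; b=j[1]-j[2]+b0
    u=np.cos(th)*er-np.sin(th)*ez; v=np.sin(th)*er+np.cos(th)*ez
    tz=np.cos(j[4])*u+np.sin(j[4])*el
    p=(r0+L2*np.sin(j[1]+a)+L3*np.cos(b))*er+(h+L2*np.cos(j[1]+a)-L3*np.sin(b))*ez+dl*el+dv*v+dt*tz
    return p,tz
k0=np.array([.3,0,.4,0,.4,0,.12,0.1,.25])
res=least_squares(lambda k:np.concatenate([(fk(k,j)[0]-p)*1000 for j,p in S]+[(k-k0)*.3]),k0)
K=res.x
lo=np.array([-2.99,-.84,-1.1,-1.84,-1.51]);hi=np.array([2.99,1.86,1.16,2.11,1.56])
def ik(p,tz,bounded=True,x0=None):
    best=None
    for st in ([-.6,-.5,-.6,1.3,.4],[-.3,0,0,1.2,.2],[-.9,-.2,-.9,.9,.6]):
        r=least_squares(lambda j:np.r_[(fk(K,j)[0]-p)*10,(fk(K,j)[1]-tz)],st,bounds=(lo,hi) if bounded else (-np.inf,np.inf))
        if best is None or r.cost<best.cost: best=r
    return best.x,best.cost
E
python3 - <<'E'
from kin import *
print(K.round(4)); 
for j,p in S: print(((fk(K,j)[0]-p)*1000).round(1),end=' ')
print()
fy=.193;fx=np.array([np.cos(fy),np.sin(fy),0]);ez=np.array([0,0,1])
b0=np.array([.5002,-.1007,.027]);b1=np.array([.5603,-.0871,.027])
for deg in (45,35,25):
    t=np.deg2rad(deg); tz=np.sin(t)*fx-np.cos(t)*ez
    for n,b in (("above",b0-.02*fx+.08*ez),("approach",b0-.015*fx),("contact",b0),("mid",(b0+b1)/2),("final",b1)):
        j,c=ik(b+.029*tz,tz); ju,_=ik(b+.029*tz,tz,False)
        e=fk(K,j)[0]-(b+.029*tz)
        print(deg,n,j.round(2),"err mm",(e*1000).round(0),"tz",fk(K,j)[1].round(2),"unb",ju.round(2))
E
```

```text
[ 0.205   0.0143  0.2869 -0.0298  0.5525 -0.0884  0.1294 -0.0006  0.3314]
[-0.2 -0.   0.3] [-4.5  1.5  1.5] [-0.5 -0.4  0. ] [-0.5  0.1  0. ] [-0.7  0.   0.5] [ 8.  -1.9 -1.5] [ 1.3 -0.8 -1.3] [-1.4  3.1  0.4] 
45 above [-0.91 -0.84 -1.02  1.21  0.67] err mm [ 5. -3. -1.] tz [ 0.58  0.27 -0.77] unb [-0.93 -1.38 -1.34  1.2   0.69]
45 approach [-0.87 -0.76 -1.1   1.    0.63] err mm [ 5. -3.  1.] tz [ 0.57  0.24 -0.79] unb [-0.91 -1.38 -1.48  1.04  0.68]
45 contact [-0.84 -0.74 -1.1   0.92  0.63] err mm [ 4. -2.  1.] tz [ 0.59  0.22 -0.77] unb [-0.87 -1.15 -1.37  0.89  0.66]
45 mid [-0.77 -0.71 -1.1   0.76  0.61] err mm [ 2. -1.  0.] tz [ 0.64  0.18 -0.75] unb [-0.78 -0.87 -1.22  0.71  0.62]
45 final [-0.7  -0.67 -1.1   0.59  0.59] err mm [ 0. -0.  0.] tz [ 0.69  0.14 -0.71] unb [-0.7  -0.67 -1.1   0.59  0.59]
35 above [-0.79 -0.84 -0.97  1.17  0.48] err mm [ 3. -1. -0.] tz [ 0.5   0.16 -0.85] unb [-0.81 -1.04 -1.11  1.15  0.5 ]
35 approach [-0.78 -0.81 -1.1   0.97  0.47] err mm [ 2. -1.  0.] tz [ 0.51  0.14 -0.85] unb [-0.8  -0.97 -1.21  0.96  0.5 ]
35 contact [-0.75 -0.79 -1.1   0.91 
[... 234 characters left out ...]
 0.71  0.43] err mm [ 0. -0. -0.] tz [ 0.56  0.11 -0.82] unb [-0.62 -0.52 -0.93  0.71  0.43]
25 above [-0.7  -0.8  -0.92  1.16  0.33] err mm [ 0. -0. -0.] tz [ 0.41  0.08 -0.91] unb [-0.7  -0.8  -0.92  1.16  0.33]
25 approach [-0.69 -0.72 -1.01  0.98  0.33] err mm [ 0. -0. -0.] tz [ 0.41  0.08 -0.91] unb [-0.69 -0.72 -1.01  0.98  0.33]
25 contact [-0.66 -0.64 -0.96  0.95  0.32] err mm [ 0. -0. -0.] tz [ 0.41  0.08 -0.91] unb [-0.66 -0.64 -0.96  0.95  0.32]
25 mid [-0.6  -0.49 -0.86  0.89  0.3 ] err mm [ 0. -0. -0.] tz [ 0.41  0.08 -0.91] unb [-0.6  -0.49 -0.86  0.89  0.3 ]
25 final [-0.54 -0.36 -0.76  0.84  0.29] err mm [ 0. -0. -0.] tz [ 0.41  0.08 -0.91] unb [-0.54 -0.36 -0.76  0.84  0.29]
```

```bash
cat > goal.py <<'E'
from kin import *
from h import *
fy=.193; FX=np.array([np.cos(fy),np.sin(fy),0]); FY=np.array([-np.sin(fy),np.cos(fy),0]); EZ=np.array([0,0,1.]); O=np.array([.6134,-.0564,0])
def pose(deg,edge,tipL=.029):
    """pose with tilt, front tip edge at fence-frame point edge"""
    t=np.deg2rad(deg); tz=np.sin(t)*FX-np.cos(t)*EZ; tx=-FY; ty=np.cross(tz,tx)
    Rt=np.c_[tx,ty,tz]; e=O+edge[0]*FX+edge[1]*FY+edge[2]*EZ
    return e+.011*ty+tipL*tz,Rt
def delta(deg,edge):
    p,Rt=pose(deg,edge); s=manip.read_state(); R0=R.from_quat(s["tool_rot"]).as_matrix()
    print("shift tool mm",(R0.T@(p-s["eef_pos"])*1000).round(1),"rotvec deg",np.rad2deg(R.from_matrix(R0.T@Rt).as_rotvec()).round(2))
    j,c=ik(p,Rt[:,2]); print("  ik",j.round(2),"err mm",((fk(K,j)[0]-p)*1000).round(1),"tz err",(fk(K,j)[1]-Rt[:,2]).round(3))
def show():
    s=manip.read_state(); Rt=R.from_quat(s["tool_rot"]).as_matrix(); e=s["eef_pos"]-.011*Rt[:,1]-.029*Rt[:,2]-O
    F=s["contact_force"]
    print(s["clock"].__round__(2),"j",s["joints"].round(3),"edge fence",(e@FX).round(4),(e@FY).round(4),e[2].round(4),"toolz",(Rt[:,2]@FX).round(3),(Rt[:,2]@FY).round(3),Rt[2,2].round(3),"F fence",(F@FX).round(2),(F@FY).round(2),F[2].round(2),"M",s["moment"].round(2),"w",round(s["gripper_width"],4))
E
python3 - <<'E'
from goal import *
b=np.array([.5148,-.0962,0])+np.array([-.0155*np.cos(.304),-.0155*np.sin(.304),.027])-O
print("bevel mid fence", b@FX,b@FY, "block", (np.array([.5148,-.0962,0])-O)@FX,(np.array([.5148,-.0962,0])-O)@FY)
show()
for deg in (27,30):
  delta(deg,[-.120-.02,-.020,.12]); delta(deg,[-.120-.02,-.020,.028]); delta(deg,[-.12,-.02,.028])
delta(40,[-.060,-.02,.028])
E
```

```text
bevel mid fence -0.11980772906732148 -0.021866132426663527 block -0.10440311881553116 -0.02014916329751848
10.32 j [-0.897 -0.838 -0.759  1.293  0.674  2.163] edge fence -0.105 -0.0575 0.268 toolz 0.68 0.046 -0.732 F fence 0.02 0.57 0.14 M [-0.21  0.61 -0.02] w 0.0001
shift tool mm [-31.8 134.   82.1] rotvec deg [-15.87   2.65   0.15]
  ik [-0.73 -0.84 -0.93  1.21  0.36] err mm [ 0.9 -0.4 -0. ] tz err [-0.024  0.013 -0.011]
shift tool mm [-28.5 196.6 149.5] rotvec deg [-15.87   2.65   0.15]
  ik [-0.74 -0.83 -1.1   1.02  0.37] err mm [ 0.2 -0.1  0.1] tz err [-0.007  0.003 -0.003]
shift tool mm [-27.9 181.9 163. ] rotvec deg [-15.87   2.65   0.15]
  ik [-0.69 -0.74 -1.04  0.95  0.36] err mm [ 0. -0. -0.] tz err [-0.  0. -0.]
shift tool mm [-31.8 132.6  83. ] rotvec deg [-12.87   2.65   0.08]
  ik [-0.76 -0.84 -0.94  1.22  0.4 ] err mm [ 1.9 -0.8 -0. ] tz err [-0.051  0.03  -0.023]
shift tool mm [-28.5 195.2 150.4] rotvec deg [-12.87   2.65   0.08]
  ik [-0.76 -0.83 -1.1   1.02  0.41] err mm [ 1.2 -0.5  0.3] tz err [-0.038  0.018 -0.018]
shift tool mm [-27.9 180.6 164. ] rotvec deg [-12.87   2.65   0.08]
  ik [-0.73 -0.8  -1.1   0.94  0.41] err mm [ 0. -0. -0.] tz err [-0.  0. -0.]
shift tool mm [-26.1 131.9 207.4] rotvec deg [-2.88  2.64 -0.15]
  ik [-0.68 -0.64 -1.06  0.67  0.52] err mm [ 0. -0. -0.] tz err [-0.  0. -0.]
```

{"op": "move_arm", "data": {
  "targets": [
    {"x": 0, "y": 0, "z": 0, "ax": -6.3, "ay": 0.9, "az": 0},
    {"x": 0, "y": 0, "z": 0, "ax": -6.3, "ay": 0.9, "az": 0},
    {"x": 0, "y": 0, "z": 0, "ax": -6.3, "ay": 0.9, "az": 0},
    {"x": 0, "y": 0, "z": 0, "ax": 0, "ay": 0, "az": 0},
    {"x": 0, "y": 0, "z": 0, "ax": 0, "ay": 0, "az": 0}
  ]
}}

```text
clock: 10.73
eef_pos: [0.5338, -0.1277, 0.2395]
tool_rot: [0.757, -0.619, 0.133, -0.161]
contact_force: [0.0, 0.3, -0.6]
gripper_width: -0.0001
```

Run:
```python
from goal import *
show(); delta(24,[-.14,-.02,.12]);delta(24,[-.14,-.02,.028])
```

```text
10.73 j [-0.672 -0.542 -0.463  1.368  0.316  2.314] edge fence -0.0936 -0.0547 0.2704 toolz 0.408 0.0 -0.913 F fence 0.07 0.28 -0.61 M [-0.07  0.46 -0.05] w -0.0001
shift tool mm [-35.5 103.5 118.4] rotvec deg [-0.1   0.03  0.44]
  ik [-0.71 -0.83 -0.92  1.21  0.32] err mm [ 0. -0. -0.] tz err [-0.  0. -0.]
shift tool mm [-35.7 141.1 202.4] rotvec deg [-0.1   0.03  0.44]
  ik [-0.71 -0.78 -1.06  1.02  0.32] err mm [ 0. -0. -0.] tz err [-0.  0. -0.]
```

{"op": "move_arm", "data": {
  "targets": [
    {"x": -0.007, "y": 0.02, "z": 0.024, "ax": 0, "ay": 0, "az": 0},
    {"x": -0.007, "y": 0.021, "z": 0.024, "ax": 0, "ay": 0, "az": 0},
    {"x": -0.007, "y": 0.021, "z": 0.024, "ax": 0, "ay": 0, "az": 0},
    {"x": -0.007, "y": 0.021, "z": 0.023, "ax": 0, "ay": 0, "az": 0},
    {"x": -0.007, "y": 0.02, "z": 0.023, "ax": 0, "ay": 0, "az": 0.4},
    {"x": 0, "y": 0, "z": 0, "ax": 0, "ay": 0, "az": 0},
    {"x": 0, "y": 0, "z": 0, "ax": 0, "ay": 0, "az": 0},
    {"x": 0, "y": 0, "z": 0, "ax": 0, "ay": 0, "az": 0}
  ]
}}

```text
clock: 11.4
eef_pos: [0.4823, -0.1058, 0.092]
tool_rot: [0.754, -0.622, 0.136, -0.161]
contact_force: [-0.2, -0.4, 0.2]
gripper_width: 0.0005
```

Run:
```python
from goal import *
show(); delta(24,[-.14,-.02,.06]);delta(24,[-.14,-.02,.028])
im=manip.get_image("scene"); save("s9",im)
im=manip.get_image("wrist"); save("w9",im)
```

```text
11.4 j [-0.713 -0.798 -0.89   1.203  0.327  2.284] edge fence -0.14 -0.0232 0.1229 toolz 0.412 -0.005 -0.911 F fence -0.22 -0.33 0.18 M [-0.07  0.37 -0.03] w 0.0005
shift tool mm [-3.5 26.1 57.3] rotvec deg [-0.33 -0.27 -0.1 ]
  ik [-0.71 -0.81 -1.02  1.1   0.32] err mm [ 0. -0. -0.] tz err [-0.  0. -0.]
shift tool mm [-3.7 39.3 86.4] rotvec deg [-0.33 -0.27 -0.1 ]
  ik [-0.71 -0.78 -1.06  1.02  0.32] err mm [ 0. -0. -0.] tz err [-0.  0. -0.]
```

View pics/s9.png

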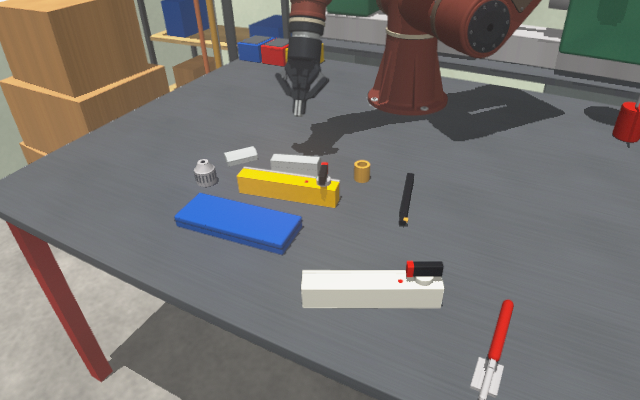

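View pics/w9.png

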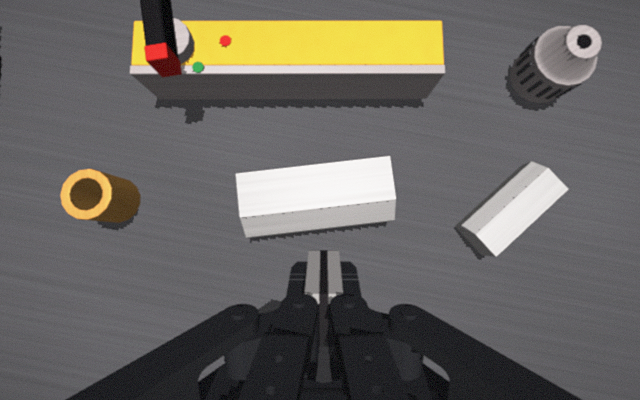

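Run:
```python
from goal import *
s=manip.read_state(); Rt=R.from_quat(s["tool_rot"]).as_matrix(); c=cal("scene")
for L in (-.011,.0,.02,.029,.035): print(L,proj(s["eef_pos"]-L*Rt[:,2],c).round(1))
im=cv2.imread('pics/s9.png'); b=cv2.convertScaleAbs(im[60:130,260:340],alpha=1.5,beta=20)
cv2.imwrite('pics/s9z.png',cv2.resize(b,None,fx=8,fy=8,interpolation=cv2.INTER_CUBIC))
```

```text
-0.011 [[296.5 132.3]]
0.0 [[296.9 127.5]]
0.02 [[297.7 118.8]]
0.029 [[298.  114.9]]
0.035 [[298.3 112.3]]
```

View pics/s9z.png

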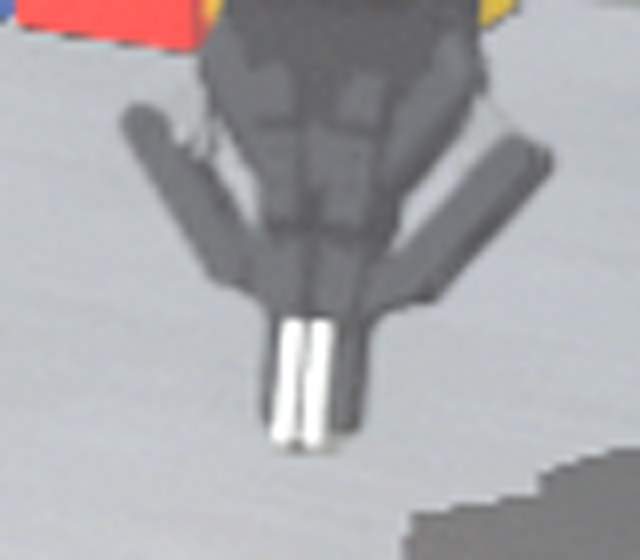

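The scene picture puts the shut fingertips at about row 115.6, which matches a tip 29 mm behind the reported TCP. Descending in front of the bevel.

{"op": "move_arm", "data": {
  "targets": [
    {"x": -0.0037, "y": 0.013, "z": 0.0285, "ax": 0, "ay": 0, "az": 0},
    {"x": 0, "y": 0.013, "z": 0.0285, "ax": 0, "ay": 0, "az": 0},
    {"x": 0, "y": 0.007, "z": 0.0145, "ax": 0, "ay": 0, "az": 0},
    {"x": 0, "y": 0.006, "z": 0.0145, "ax": 0, "ay": 0, "az": 0},
    {"x": 0, "y": 0, "z": 0, "ax": 0, "ay": 0, "az": 0},
    {"x": 0, "y": 0, "z": 0, "ax": 0, "ay": 0, "az": 0},
    {"x": 0, "y": 0, "z": 0, "ax": 0, "ay": 0, "az": 0},
    {"x": 0, "y": 0, "z": 0, "ax": 0, "ay": 0, "az": 0}
  ]
}}

```text
clock: 12.17
eef_pos: [0.4811, -0.102, -0.0031]
tool_rot: [0.754, -0.623, 0.135, -0.161]
contact_force: [-0.6, 0.3, -0.5]
gripper_width: -0.0001
```

Run:
```python
from goal import *
show(); delta(24,[-.12,-.02,.028])
im=manip.get_image("wrist"); save("w10",im)
im=manip.get_image("scene"); save("s10",cv2.resize(im[90:200,220:380],None,fx=4.5,fy=4.5,interpolation=cv2.INTER_CUBIC))
```

```text
12.17 j [-0.707 -0.761 -1.042  1.014  0.325  2.29 ] edge fence -0.1405 -0.0193 0.0278 toolz 0.411 -0.004 -0.912 F fence -0.48 0.44 -0.52 M [-0.04  0.38 -0.03] w -0.0001
shift tool mm [  0.5 -18.6   8.2] rotvec deg [-0.24 -0.21 -0.11]
  ik [-0.66 -0.67 -0.99  0.97  0.31] err mm [ 0. -0. -0.] tz err [-0.  0. -0.]
```

View pics/w10.png

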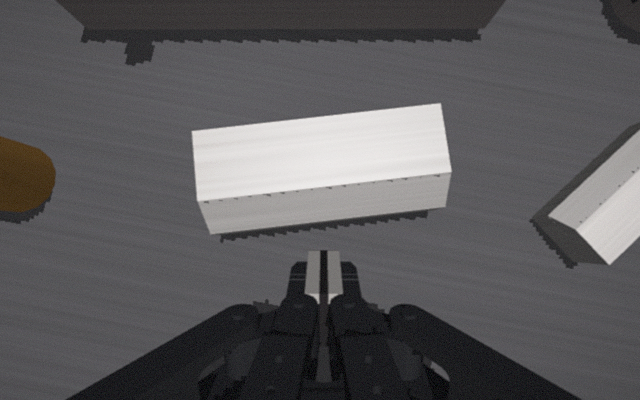

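View pics/s10.png

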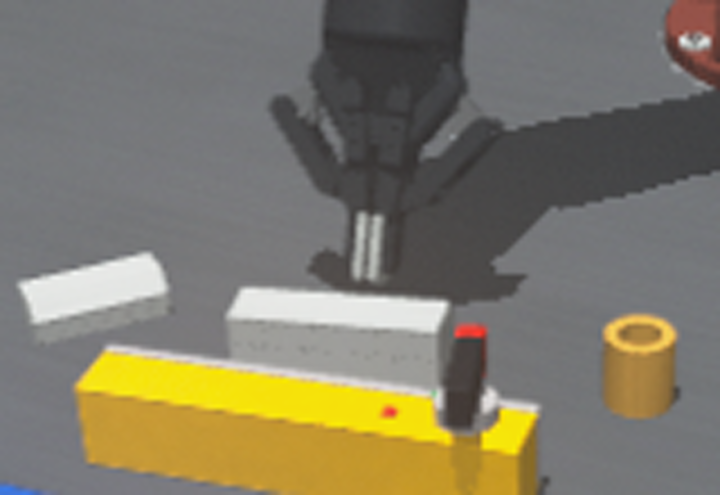

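{"op": "move_arm", "data": {
  "targets": [
    {"x": 0, "y": -0.0036, "z": 0.0016, "ax": 0, "ay": 0, "az": 0},
    {"x": 0, "y": -0.0036, "z": 0.0016, "ax": 0, "ay": 0, "az": 0},
    {"x": 0, "y": -0.0036, "z": 0.0016, "ax": 0, "ay": 0, "az": 0},
    {"x": 0, "y": -0.0036, "z": 0.0016, "ax": 0, "ay": 0, "az": 0},
    {"x": 0, "y": -0.0027, "z": 0.0012, "ax": 0, "ay": 0, "az": 0},
    {"x": 0, "y": -0.0027, "z": 0.0012, "ax": 0, "ay": 0, "az": 0},
    {"x": 0, "y": -0.0027, "z": 0.0012, "ax": 0, "ay": 0, "az": 0},
    {"x": 0, "y": -0.0027, "z": 0.0012, "ax": 0, "ay": 0, "az": 0}
  ]
}}

```text
clock: 12.93
eef_pos: [0.5072, -0.0958, -0.0053]
tool_rot: [0.754, -0.623, 0.133, -0.161]
contact_force: [-1.1, 0.6, 0.9]
gripper_width: -0.0001
```

Run:
```python
from goal import *
show(); im=manip.get_image("wrist"); save("w11",im)
```

```text
12.93 j [-0.648 -0.647 -0.979  0.947  0.308  2.349] edge fence -0.1136 -0.0183 0.0256 toolz 0.409 -0.002 -0.913 F fence -0.97 0.85 0.9 M [-0.01  0.48  0.04] w -0.0001
```

View pics/w11.png

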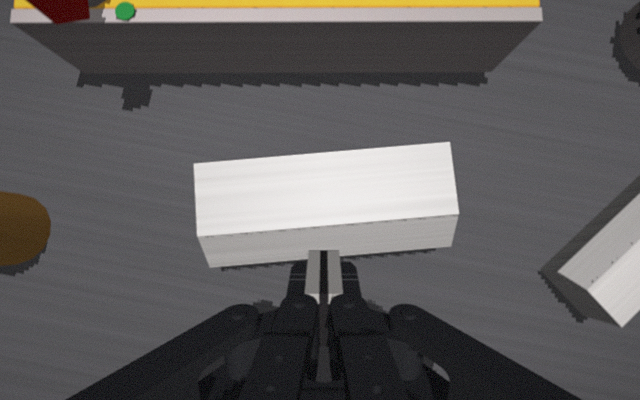

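{"op": "move_arm", "data": {
  "targets": [
    {"x": 0, "y": -0.0027, "z": 0.001, "ax": 0, "ay": 0, "az": 0},
    {"x": 0, "y": -0.0027, "z": 0.001, "ax": 0, "ay": 0, "az": 0},
    {"x": 0, "y": -0.0027, "z": 0.001, "ax": 0, "ay": 0, "az": 0},
    {"x": 0, "y": -0.0027, "z": 0.0011, "ax": 0, "ay": 0, "az": 0},
    {"x": 0, "y": -0.0027, "z": 0.0011, "ax": 0, "ay": 0, "az": 0},
    {"x": 0, "y": -0.0027, "z": 0.0011, "ax": 0, "ay": 0, "az": 0},
    {"x": 0, "y": -0.0027, "z": 0.0012, "ax": 0, "ay": 0, "az": 0},
    {"x": 0, "y": -0.0027, "z": 0.0012, "ax": 0, "ay": 0, "az": 0}
  ]
}}

```text
clock: 13.65
eef_pos: [0.5301, -0.0914, -0.0044]
tool_rot: [0.754, -0.623, 0.133, -0.161]
contact_force: [-1.8, -0.1, 0.5]
gripper_width: 0.0001
```

Run:
```python
from goal import *
show(); im=manip.get_image("wrist"); save("w12",im)
```

```text
13.65 j [-0.604 -0.559 -0.922  0.903  0.295  2.394] edge fence -0.0903 -0.0184 0.0265 toolz 0.409 -0.002 -0.913 F fence -1.79 0.23 0.49 M [-0.08  0.53  0.03] w 0.0001
```

View pics/w12.png

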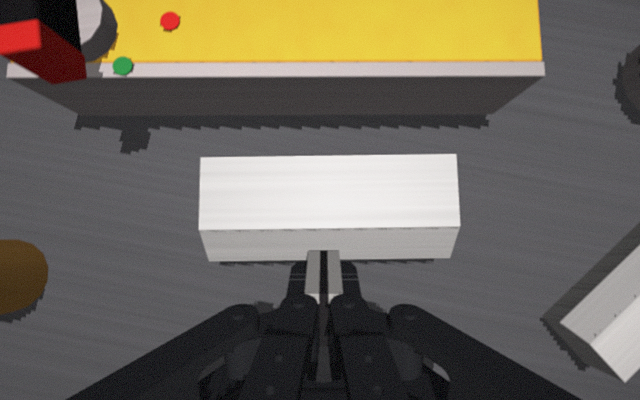

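The block has squared up to the fence, its near edge level in the picture between (200,230) and (460,228). The sliding force is about 2 N. Continuing.

{"op": "move_arm", "data": {
  "targets": [
    {"x": 0, "y": -0.0027, "z": 0.0012, "ax": 0, "ay": 0, "az": 0},
    {"x": 0, "y": -0.0027, "z": 0.0012, "ax": 0, "ay": 0, "az": 0},
    {"x": 0, "y": -0.0027, "z": 0.0012, "ax": 0, "ay": 0, "az": 0},
    {"x": 0, "y": -0.0027, "z": 0.0012, "ax": 0, "ay": 0, "az": 0},
    {"x": 0, "y": -0.0027, "z": 0.0012, "ax": 0, "ay": 0, "az": 0},
    {"x": 0, "y": -0.0027, "z": 0.0012, "ax": 0, "ay": 0, "az": 0},
    {"x": 0, "y": -0.0027, "z": 0.0012, "ax": 0, "ay": 0, "az": 0},
    {"x": 0, "y": -0.0018, "z": 0.0008, "ax": 0, "ay": 0, "az": 0}
  ]
}}

```text
clock: 14.37
eef_pos: [0.5524, -0.0872, -0.0043]
tool_rot: [0.754, -0.623, 0.133, -0.161]
contact_force: [-1.0, -0.7, 1.4]
gripper_width: 0.0
```

Run:
```python
from goal import *
show(); im=manip.get_image("wrist"); save("w13",im)
```

```text
14.37 j [-0.565 -0.477 -0.866  0.865  0.284  2.433] edge fence -0.0676 -0.0185 0.0266 toolz 0.409 -0.002 -0.913 F fence -1.15 -0.53 1.41 M [-0.02  0.53 -0.02] w 0.0
```

View pics/w13.png

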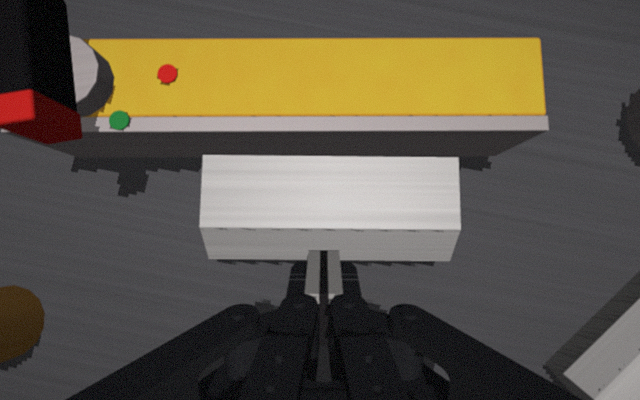

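Run:
```python
from goal import *
delta(24,[-.0676-.007,-.02,.0266+.010]); delta(40,[-.0642-.006,-.02,.034])
```

```text
shift tool mm [  1.5   2.6 -12. ] rotvec deg [-0.15 -0.1  -0.16]
  ik [-0.58 -0.47 -0.83  0.9   0.29] err mm [ 0. -0. -0.] tz err [-0.  0. -0.]
shift tool mm [ 1.5 -8.8 -5.9] rotvec deg [15.85 -0.12 -0.14]
  ik [-0.71 -0.71 -1.09  0.71  0.53] err mm [ 0. -0. -0.] tz err [-0.  0. -0.]
```

{"op": "move_arm", "data": {
  "targets": [
    {"x": 0.0015, "y": 0.0015, "z": -0.006, "ax": 0, "ay": 0, "az": 0},
    {"x": 0, "y": 0.0015, "z": -0.006, "ax": 0, "ay": 0, "az": 0},
    {"x": 0, "y": 0, "z": 0, "ax": 4, "ay": 0, "az": 0},
    {"x": 0, "y": 0, "z": 0, "ax": 4, "ay": 0, "az": 0},
    {"x": 0, "y": 0, "z": 0, "ax": 4, "ay": 0, "az": 0},
    {"x": 0, "y": 0, "z": 0, "ax": 0, "ay": 0, "az": 0},
    {"x": 0, "y": 0, "z": 0, "ax": 0, "ay": 0, "az": 0},
    {"x": 0, "y": 0, "z": 0, "ax": 0, "ay": 0, "az": 0}
  ]
}}

```text
clock: 15.08
eef_pos: [0.5485, -0.0925, 0.0062]
tool_rot: [0.734, -0.606, 0.193, -0.238]
contact_force: [-0.8, 1.5, -1.5]
gripper_width: 0.0001
```

Run:
```python
from goal import *
show(); delta(37,[-.0642-.006,-.02,.034]);delta(37,[-.0642-.004,-.02,.030]); delta(37,[-.055,-.02,.030])
im=manip.get_image("wrist"); save("w14",im)
```

```text
15.08 j [-0.693 -0.755 -1.096  0.806  0.471  2.361] edge fence -0.0786 -0.0231 0.0361 toolz 0.583 0.003 -0.812 F fence -0.5 1.58 -1.46 M [-0.09  0.6   0.03] w 0.0001
shift tool mm [-3.  -6.2  6.9] rotvec deg [ 1.31  0.17 -0.22]
  ik [-0.68 -0.67 -1.04  0.75  0.48] err mm [ 0. -0. -0.] tz err [-0.  0. -0.]
shift tool mm [-3.  -5.5 11.3] rotvec deg [ 1.31  0.17 -0.22]
  ik [-0.68 -0.65 -1.04  0.73  0.48] err mm [ 0. -0. -0.] tz err [-0.  0. -0.]
shift tool mm [ -3.  -16.2  19. ] rotvec deg [ 1.31  0.17 -0.22]
  ik [-0.65 -0.58 -0.99  0.69  0.47] err mm [ 0. -0. -0.] tz err [-0.  0. -0.]
```

View pics/w14.png

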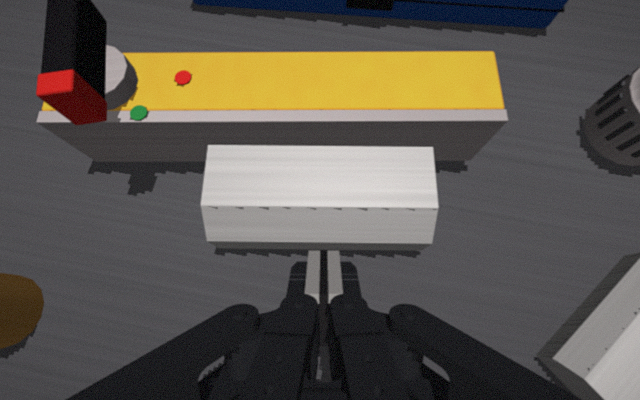

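{"op": "move_arm", "data": {
  "targets": [
    {"x": -0.001, "y": -0.003, "z": 0.002, "ax": 0, "ay": 0, "az": 0},
    {"x": 0, "y": -0.0025, "z": 0.004, "ax": 0, "ay": 0, "az": 0},
    {"x": 0, "y": 0, "z": 0.004, "ax": 0.7, "ay": 0, "az": 0},
    {"x": 0, "y": 0, "z": 0, "ax": 0.6, "ay": 0, "az": 0},
    {"x": 0, "y": 0, "z": 0, "ax": 0, "ay": 0, "az": 0},
    {"x": 0, "y": 0, "z": 0, "ax": 0, "ay": 0, "az": 0}
  ]
}}

```text
clock: 15.63
eef_pos: [0.5607, -0.0905, 0.0022]
tool_rot: [0.732, -0.603, 0.2, -0.247]
contact_force: [0.5, 0.8, -0.2]
gripper_width: 0.0003
```

Run:
```python
from goal import *
show(); delta(37,[-.066,-.022,.029]); delta(37,[-.055,-.022,.029])
```

```text
15.63 j [-0.681 -0.722 -1.095  0.751  0.483  2.38 ] edge fence -0.0669 -0.0235 0.032 toolz 0.602 0.005 -0.799 F fence 0.65 0.68 -0.16 M [-0.14  0.53 -0.08] w 0.0003
shift tool mm [-1.3  1.1  3. ] rotvec deg [ 0.01  0.26 -0.17]
  ik [-0.68 -0.63 -1.02  0.72  0.48] err mm [ 0. -0. -0.] tz err [-0.  0. -0.]
shift tool mm [-1.3 -7.7  9.6] rotvec deg [ 0.01  0.26 -0.17]
  ik [-0.65 -0.57 -0.99  0.69  0.47] err mm [ 0. -0. -0.] tz err [-0.  0. -0.]
```

{"op": "move_arm", "data": {
  "targets": [
    {"x": -0.001, "y": -0.0012, "z": 0.002, "ax": 0, "ay": 0, "az": 0},
    {"x": 0, "y": -0.0012, "z": 0.0015, "ax": 0, "ay": 0, "az": 0},
    {"x": 0, "y": -0.0012, "z": 0.0012, "ax": 0, "ay": 0, "az": 0},
    {"x": 0, "y": -0.0012, "z": 0.001, "ax": 0, "ay": 0, "az": 0},
    {"x": 0, "y": -0.0012, "z": 0.001, "ax": 0, "ay": 0, "az": 0},
    {"x": 0, "y": 0, "z": 0, "ax": 0, "ay": 0, "az": 0},
    {"x": 0, "y": 0, "z": 0, "ax": 0, "ay": 0, "az": 0}
  ]
}}

```text
clock: 16.22
eef_pos: [0.5695, -0.0879, 0.001]
tool_rot: [0.732, -0.603, 0.2, -0.247]
contact_force: [-0.6, 0.4, 0.8]
gripper_width: 0.0003
```

Run:
```python
from goal import *
show(); im=manip.get_image("wrist"); save("w15",im)
```

```text
16.22 j [-0.661 -0.685 -1.077  0.722  0.474  2.401] edge fence -0.0578 -0.0226 0.0307 toolz 0.602 0.004 -0.799 F fence -0.48 0.51 0.83 M [-0.1   0.5  -0.02] w 0.0003
```

View pics/w15.png

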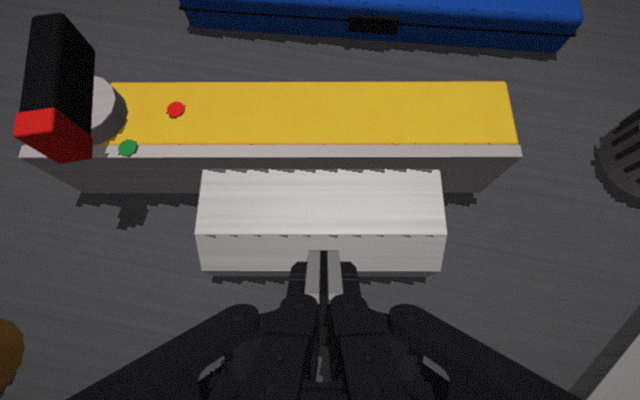

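{"op": "move_arm", "data": {
  "targets": [
    {"x": 0, "y": -0.0008, "z": 0.0007, "ax": 0, "ay": 0, "az": 0},
    {"x": 0, "y": -0.0008, "z": 0.0007, "ax": 0, "ay": 0, "az": 0},
    {"x": 0, "y": -0.0008, "z": 0.0007, "ax": 0, "ay": 0, "az": 0},
    {"x": 0, "y": 0, "z": 0, "ax": 0, "ay": 0, "az": 0},
    {"x": 0, "y": 0, "z": 0, "ax": 0, "ay": 0, "az": 0}
  ]
}}

```text
clock: 16.68
eef_pos: [0.5708, -0.0878, 0.0003]
tool_rot: [0.731, -0.605, 0.198, -0.245]
contact_force: [-48.9, -2.1, 30.3]
gripper_width: -0.0001
```

Run:
```python
from goal import *
show(); im=manip.get_image("wrist"); save("w16",im[120:300,170:540].repeat(2,0).repeat(2,1))
```

```text
16.68 j [-0.656 -0.672 -1.069  0.719  0.469  2.407] edge fence -0.0564 -0.0228 0.0302 toolz 0.598 0.004 -0.801 F fence -48.38 7.3 30.29 M [0.45 4.6  1.06] w -0.0001
```

View pics/w16.png

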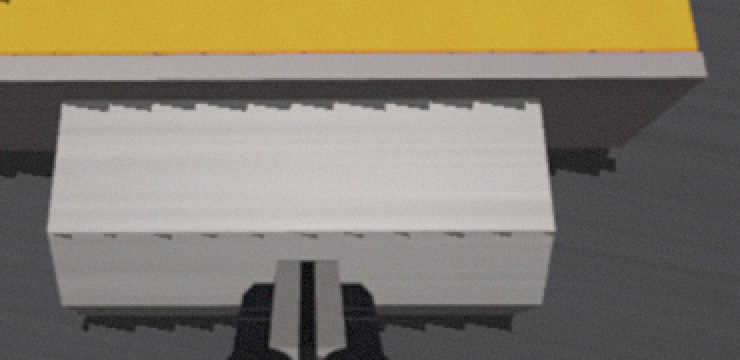

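It is hard against the fence now, and the contact is stiff at 57 N, so I'm easing back straight away.

{"op": "move_arm", "data": {
  "targets": [
    {"x": 0, "y": 0.0006, "z": -0.0005, "ax": 0, "ay": 0, "az": 0},
    {"x": 0, "y": 0, "z": 0, "ax": 0, "ay": 0, "az": 0},
    {"x": 0, "y": 0, "z": 0, "ax": 0, "ay": 0, "az": 0},
    {"x": 0, "y": 0, "z": 0, "ax": 0, "ay": 0, "az": 0}
  ]
}}

```text
clock: 17.07
eef_pos: [0.5706, -0.0878, 0.0005]
tool_rot: [0.731, -0.604, 0.199, -0.246]
contact_force: [-30.0, -1.1, 20.4]
gripper_width: 0.0006
```

Run:
```python
from goal import *
show()
```

```text
17.07 j [-0.657 -0.675 -1.071  0.719  0.47   2.406] edge fence -0.0566 -0.0228 0.0303 toolz 0.6 0.004 -0.8 F fence -29.6 4.7 20.41 M [0.25 3.19 0.72] w 0.0006
```

{"op": "move_arm", "data": {
  "targets": [
    {"x": 0, "y": 0.0006, "z": -0.0005, "ax": 0, "ay": 0, "az": 0},
    {"x": 0, "y": 0, "z": 0, "ax": 0, "ay": 0, "az": 0},
    {"x": 0, "y": 0, "z": 0, "ax": 0, "ay": 0, "az": 0},
    {"x": 0, "y": 0, "z": 0, "ax": 0, "ay": 0, "az": 0}
  ]
}}

```text
clock: 17.4
eef_pos: [0.5704, -0.0878, 0.0006]
tool_rot: [0.731, -0.604, 0.199, -0.246]
contact_force: [-16.1, -0.1, 9.4]
gripper_width: 0.0002
```

Run:
```python
from goal import *
show(); 
s=manip.read_state(); im=manip.get_image("wrist"); save("w17",im); np.savez("w17.npz",p=s["eef_pos"],q=s["tool_rot"])
im=manip.get_image("scene"); save("s17",cv2.resize(im[100:210,220:380],None,fx=4.5,fy=4.5,interpolation=cv2.INTER_CUBIC))
show()
```

```text
17.4 j [-0.659 -0.678 -1.073  0.719  0.472  2.404] edge fence -0.0568 -0.0228 0.0304 toolz 0.601 0.004 -0.799 F fence -15.79 2.98 9.42 M [0.06 1.89 0.34] w 0.0002
17.5 j [-0.659 -0.678 -1.073  0.719  0.472  2.404] edge fence -0.0568 -0.0228 0.0304 toolz 0.601 0.004 -0.799 F fence -16.04 3.3 10.34 M [0.03 1.88 0.34] w -0.0001
```

View pics/w17.png

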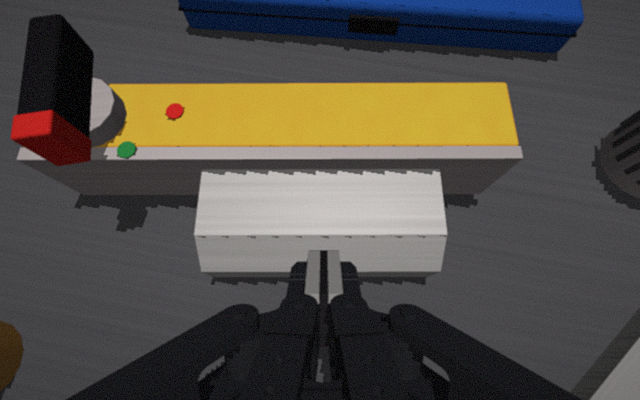

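View pics/s17.png

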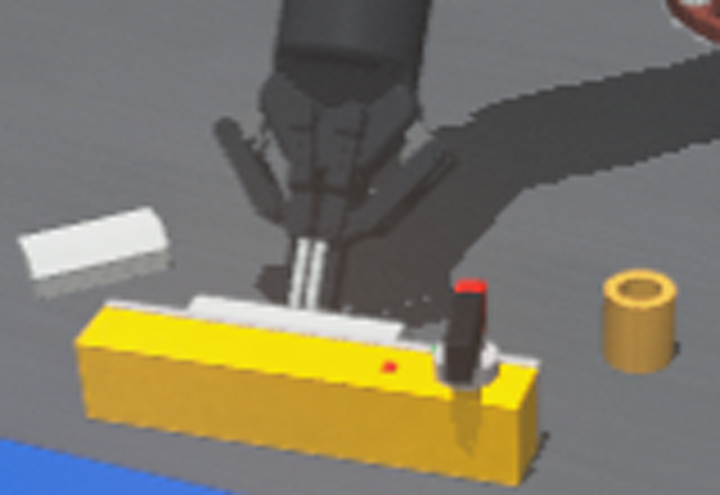

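Run:
```python
from goal import *
from fit import fit
d=np.load("w17.npz"); c=wristcal(dict(tool_rot=d["q"],eef_pos=d["p"]))
W=lambda x,y,z:O+x*FX+y*FY+z*EZ
for n,X in [("face top",W(-.02,-.02,.045)),("face .034",W(-.02,-.02,.034)),("face bottom",W(-.02,-.02,0)),("face +y top",W(-.02,.11,.045)),("face -y top",W(-.02,-.11,.045)),("flush bevel top edge",W(-.051,-.02,.034)),("flush side low edge",W(-.065,-.02,0)),("flush bevel low edge",W(-.065,-.02,.02))]: print(n,proj(X,c).round(1))
im=cv2.imread('pics/w17.png'); cv2.imwrite('pics/w17a.png',cv2.resize(cv2.convertScaleAbs(im[130:290,180:340],alpha=1.3),None,fx=5,fy=3.7,interpolation=cv2.INTER_CUBIC)); cv2.imwrite('pics/w17b.png',cv2.resize(cv2.convertScaleAbs(im[130:290,320:480],alpha=1.3),None,fx=5,fy=3.7,interpolation=cv2.INTER_CUBIC))
```

```text
face top [[315.5 159.5]]
face .034 [[316.1 169.8]]
face bottom [[317.6 194.7]]
face +y top [[ 16.9 160.6]]
face -y top [[523.6 158.7]]
flush bevel top edge [[315.8 235.3]]
flush side low edge [[317.3 277.3]]
flush bevel low edge [[316.4 272.2]]
```

View pics/w17a.png

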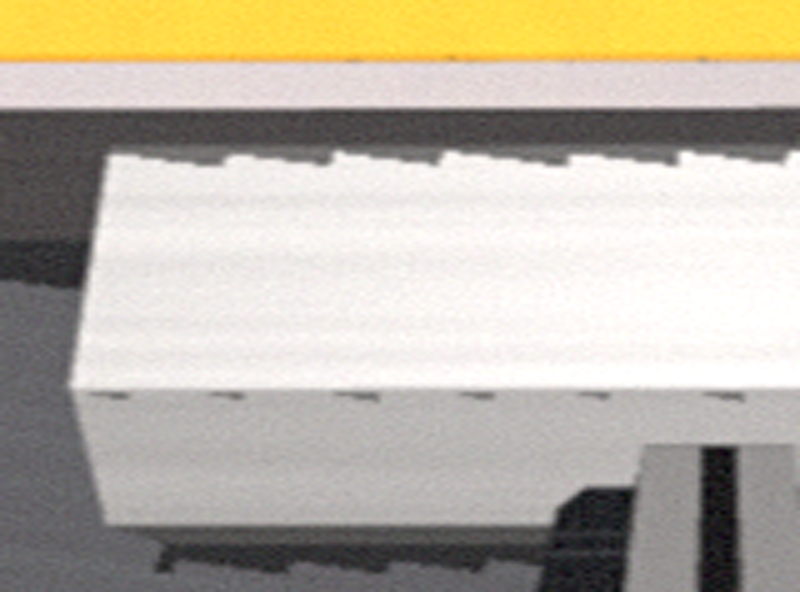

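View pics/w17b.png

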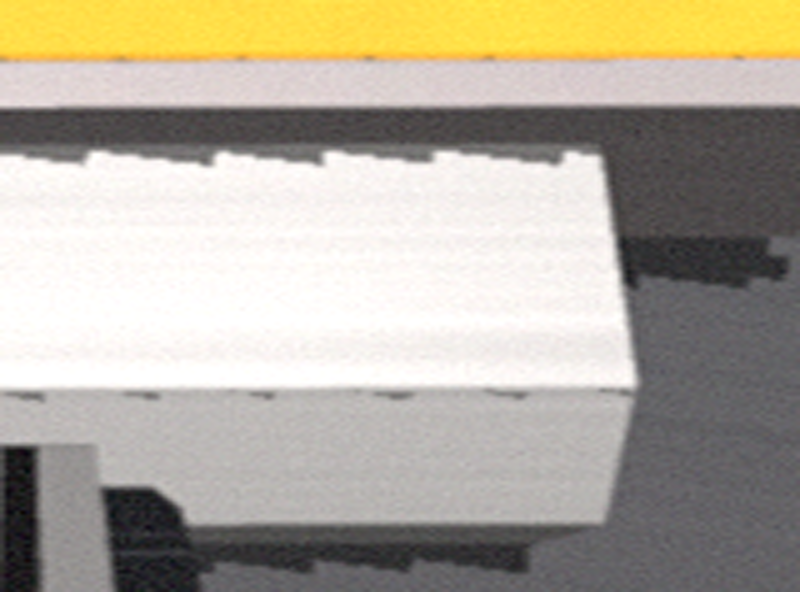

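The block is flush and parallel: its far top edge is at row 169.2 against a predicted flush row of 169.8, and level at both ends. The tip bears mid-bevel at row 250. Now trimming the force from about (16 in, 10 down) to a 45° push of about 15 N.

{"op": "move_arm", "data": {
  "targets": [
    {"x": -0.0001, "y": 0.0004, "z": 0, "ax": 0, "ay": 0, "az": 0},
    {"x": 0, "y": 0, "z": 0, "ax": 0, "ay": 0, "az": 0},
    {"x": 0, "y": 0, "z": 0, "ax": 0, "ay": 0, "az": 0},
    {"x": 0, "y": 0, "z": 0, "ax": 0, "ay": 0, "az": 0}
  ]
}}

```text
clock: 17.83
eef_pos: [0.5704, -0.0878, 0.0007]
tool_rot: [0.732, -0.604, 0.2, -0.246]
contact_force: [-12.3, 0.5, 8.7]
gripper_width: 0.0001
```

Run:
```python
from goal import *
show()
```

```text
17.83 j [-0.659 -0.68  -1.074  0.719  0.472  2.403] edge fence -0.0569 -0.0227 0.0305 toolz 0.601 0.004 -0.799 F fence -12.0 2.91 8.68 M [0.06 1.48 0.27] w 0.0001
```

{"op": "move_arm", "data": {
  "targets": [
    {"x": -0.0002, "y": 0.0003, "z": 0.0001, "ax": 0, "ay": 0, "az": 0},
    {"x": 0, "y": 0, "z": 0, "ax": 0, "ay": 0, "az": 0},
    {"x": 0, "y": 0, "z": 0, "ax": 0, "ay": 0, "az": 0},
    {"x": 0, "y": 0, "z": 0, "ax": 0, "ay": 0, "az": 0}
  ]
}}

```text
clock: 18.17
eef_pos: [0.5704, -0.0878, 0.0007]
tool_rot: [0.732, -0.604, 0.2, -0.246]
contact_force: [-11.8, -0.8, 8.9]
gripper_width: -0.0001
```

Run:
```python
from goal import *
show()
```

```text
18.17 j [-0.659 -0.681 -1.075  0.719  0.473  2.404] edge fence -0.0569 -0.0227 0.0305 toolz 0.602 0.003 -0.799 F fence -11.72 1.47 8.88 M [0.03 1.31 0.19] w -0.0001
```

{"op": "move_arm", "data": {
  "targets": [
    {"x": 0, "y": 0.0003, "z": 0.0001, "ax": 0, "ay": 0, "az": 0},
    {"x": 0, "y": 0, "z": 0, "ax": 0, "ay": 0, "az": 0},
    {"x": 0, "y": 0, "z": 0, "ax": 0, "ay": 0, "az": 0},
    {"x": 0, "y": 0, "z": 0, "ax": 0, "ay": 0, "az": 0},
    {"x": 0, "y": 0, "z": 0, "ax": 0, "ay": 0, "az": 0},
    {"x": 0, "y": 0, "z": 0, "ax": 0, "ay": 0, "az": 0},
    {"x": 0, "y": 0, "z": 0, "ax": 0, "ay": 0, "az": 0},
    {"x": 0, "y": 0, "z": 0, "ax": 0, "ay": 0, "az": 0}
  ]
}}

```text
clock: 18.83
eef_pos: [0.5704, -0.0878, 0.0006]
tool_rot: [0.732, -0.603, 0.2, -0.246]
contact_force: [-11.5, -0.6, 9.2]
gripper_width: 0.0004
```

Run:
```python
from goal import *
for i in range(4):
    show(); im=manip.get_image("wrist")
save("w18",im)
show()
```

```text
18.83 j [-0.659 -0.681 -1.076  0.718  0.473  2.403] edge fence -0.0569 -0.0227 0.0304 toolz 0.602 0.004 -0.798 F fence -11.36 1.57 9.19 M [0.11 1.15 0.2 ] w 0.0004
18.88 j [-0.659 -0.681 -1.076  0.718  0.473  2.403] edge fence -0.0569 -0.0228 0.0304 toolz 0.602 0.003 -0.798 F fence -10.86 0.65 9.15 M [0.03 1.1  0.27] w 0.0002
18.93 j [-0.659 -0.681 -1.076  0.718  0.473  2.403] edge fence -0.0569 -0.0227 0.0304 toolz 0.602 0.004 -0.798 F fence -11.37 2.21 8.92 M [0.11 1.13 0.3 ] w 0.0001
18.98 j [-0.659 -0.681 -1.076  0.718  0.473  2.403] edge fence -0.0569 -0.0227 0.0304 toolz 0.602 0.004 -0.798 F fence -11.46 2.09 9.06 M [0.12 1.16 0.24] w 0.0001
19.03 j [-0.659 -0.681 -1.076  0.718  0.473  2.403] edge fence -0.0569 -0.0227 0.0304 toolz 0.602 0.004 -0.798 F fence -11.13 0.94 9.33 M [0.09 1.23 0.3 ] w 0.0004
```

View pics/w18.png

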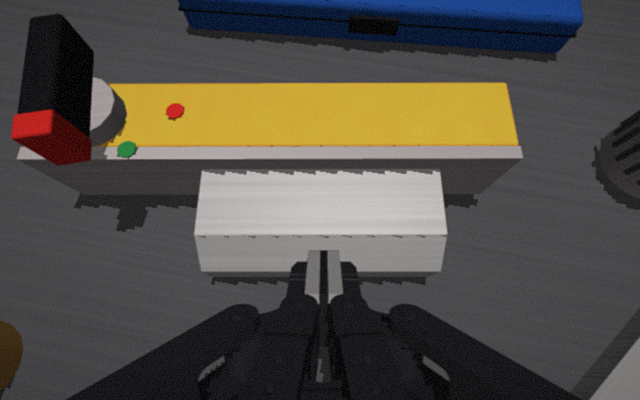

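The push is steady at about 11.3 N into the fence and 9.1 N down, 14.7 N in all. The block is flush, the handle is still on, and the other parts lie where they were. Handing in while still pushing.

Run:
```python
from goal import *
print(manip.hand_in()); show()
```

```text
the job is handed in; nothing more can be done
None
the job is handed in; nothing more can be done
```

I turned the handle fully on, slid the large bevelled block flush against the steel fence face, and handed in at about 19 s with the arm still pushing on the bevel.

**Last checks**
- **Handle:** it measured about 1.41 rad, and the turning moment rose to 0.9 N m at the end, so it is on its stop. It still looked on in the last picture. The nose does not sit over the green dot, although the description says it should.
- **Block:** its far top edge was at row 169.2, against 169.8 predicted for flush, and level at both ends. The bevel faces away from the fence.
- **Push:** steady at about 11 N into the fence, 9 N down and 1–2 N sideways, about 14.7 N in all. That is roughly 39° down rather than exactly 45°.
- **Other parts:** I did not knowingly touch any. The bushing, chuck and caliper case looked unmoved in the last pictures that showed them. I did not re-measure the boring bar after the handle was turned.

**What did not go to plan**
- **Fingertips:** the real tips sit about 29 mm behind the reported TCP, not 11 mm ahead, so the first grasp closed above the handle. I regripped lower.
- **Tilt:** the joint ranges would not allow a full 45° tilt, so I pressed at about 37°.
- **Force spike:** first contact with the fence briefly reached about 57 N through the fingertips, and I backed off at once. That is above the 40 N limit, which is stated for the arm and gripper body, and below the 120 N wrist limit. If the fingertips count toward the 40 N, this would fail the job.

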